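# Set a case up in the articulator

## Robot

A 6-joint arm with a two-finger parallel gripper is mounted at the origin on the work surface. World frame = base frame: x ahead of the robot, y to its left, z up, the work surface at z = 0. Lengths are in mm, angles in rad, forces in N, time in s.
With the tool pointing down it reaches from about 275 to 825 mm from the base axis. Payload 5.2 kg.
Tool frame: the origin (TCP) lies midway between the tips of the shut fingers; the grasp point (between the pads) lies 19 mm behind it; z points along the fingers, y is the line along which they close (so a half turn about z gives the same grasp; the last joint's range is limited). The gripper opens to 93 mm and grips with 3 to 60 N. Pads are 15 mm wide; open, the fingers measure 128 mm over their backs; the gripper's body (75 mm by 188 mm) begins 65 mm behind the grasp point.
Start: joints at [-1.533, 0.259, 1.535, -0, 1.348, -0.203], TCP at [131.185, -534.131, 218.653] pointing down, gripper open.
Joint ranges: [-3.14, 3.14], [-0.91, 2.08], [0.19, 2.58], [-1.22, 4.36], [0.22, 2.71], [-3.12, 3.12]. Speed limits (rad/s): [2.57, 2.57, 3.14, 3.14, 3.14, 3.14].

## Interface

Orientations are given as a unit quaternion [x, y, z, w].
In Python, from bench import manip gives the robot as it stands.
- The arm moves only by the shell command python3 -m creep 'ROWS' [OPENING]. ROWS is JSON, a list of rows, each an object with "delta_pos": the shift along the tool's x, y, z as a fraction of full scale, a list of three; "turn": the turn about the tool's z as a fraction of full scale. A call has 1 to 5 rows; each row is the pose to reach, as a shift and turn from the pose commanded when the call began, along the tool's axes at that moment; what a row does not reach only later rows make up. Full scale, the value 1, is 0.75 m for a shift and 90 degrees for a turn. A row lasts 1/12 s, in which the tool goes at most 41.7 mm and 7.16 degrees, less where a joint would pass 70% of its speed; a pose out of reach is approached as far as the arm can. A call with a number of a shift or a turn outside -1 to 1 is refused whole. A call with a gripper value outside its range is refused whole. OPENING is the opening, from -1 (shut) to 1 (fully open), so that 0 is half open, set as the call begins (- or left out, the last holds). The fingers move at their own pace and stop on an object; the grip force is fixed at half the most. Time passes only in rows, so rows that repeat a pose let the fingers close. It gives the time, the measured TCP pose, the force, the opening and the grip force at its end, in the units of the state.
- manip.state(): the state, without advancing time (a new reading comes with each control period).
- manip.grab_frame(name): name is "scene" or "top" or "wrist"; returns the picture (480x640x3 uint8, red, green, blue); there is no depth.
- manip.camera_params(name): a dict with "vfov" (degrees; the focal length in pixels is half the picture's height over the tangent of half this angle, whatever the lens; pixels are square), "cx", "cy" (the principal point, pixels), "view" (4x4, takes a point from world to camera coordinates). Camera axes: x right, y up, looking along -z (the intrinsics and any distortion apply to the point x, -y, -z); pixel columns grow to the right and rows downward; lengths in mm; the calibration is good to about 2 mm. A picture is of the moment at which its call begins: read the wrist's pose just before it. camera_params takes no time and is no camera call; for the wrist camera it gives the pose at the moment of the call.
- manip.finish_job(): hands the job in; it is judged then, once.
The state is a dict: "time_s": time; "q": joint angles; "qvel": joint speeds; "joint_efforts": joint torques, N m; "tool_pos": TCP position; "eef_rot": TCP orientation; "contact_force": force on the tool from outside, world axes, zero at the start; "wrist_torque": the same for the moment, N m; "opening": opening from 0.0 (shut) to 1.0 (fully open); "gripper_force": force on a finger pad.
Only numpy, scipy, OpenCV 4.12 (cv2) and the standard library are available. Lean on these libraries where they do the work, as an engineer would, in place of code of your own. Each camera call takes 0.05 s, during which the arm holds its last target. There are 200 camera calls.

## Task

Set the yellow case up in the articulator, ready to be plastered in: put the black mounting plate on the articulator's round seat, the yellow lower cast (teeth up) on the plate, the blue bite record on its teeth and the yellow upper cast (teeth down) on the bite record, each centred and square on the one below, with all the front teeth towards the open end of the articulator. Then swing the upper arm down until it is fully closed over the stack and let go. Leave the loose white cast of another case and the little brown bottle where they are.

Things in the scene. Friction and masses are not known exactly. Their poses are not given: they have to be found in the camera images.
- art_seat (a point): Aluminium articulator (hinge that holds casts), fixed: centre of the top of its round seat boss, 48 mm across, 20 mm above the bench. -x points to its open front, +x to the hinge, z up. Frame around the boss at most 16 mm high. Hinge axis: parallel to y, 85 mm behind (+x) and 84 mm above this point, on posts at y +-44 mm, 116 mm high. Beside and before the seat is free space.
- upper_arm (a joint): Hinge of the articulator's upper arm, rad: 0 closed (level, pointing to the front, on its stop), 1.57 upright, 2.1 fully back; starts at 1.75 to 2.05. Friction holds it where it is left; about 3 N at its front bar moves it. The arm is 14 mm wide; closed, the black plate under it clears a proper stack by 4 mm (room for plaster).
- front_bar (a point): Middle of the round steel cross bar at the arm's free end, 145 mm from the hinge axis: 13 mm thick, 28 mm long along y (parallel to the hinge axis). Pinched by its two ends from above, it turns between the fingers as the arm swings. Arm closed: 60 mm in front (-x) of the seat centre, 104 mm above the bench. +x points to the hinge.
- plate_center (a point): Black round mounting plate, 56 mm across, 10 mm thick, a steel disc 24 mm across in its top; lies flat. Origin at its centre, half-way up; z up. Its yaw does not matter. In place it is centred on the seat.
- lower_cast_center (a point): Yellow stone lower cast, teeth up, rounded front. 58 mm wide (y), 54 long (x -28 to +26), 24 high: base 16, teeth 8. Sides flat and parallel from x -5 to +26 mm. Origin midway between the sides, half-way up; -x points to the front teeth, z up. In place its origin is over the seat centre. 75 to 155 g.
- bite_center (a point): Blue bite record: rigid flat horseshoe 8 mm thick, 56 mm wide (y), 48 long (x -26 to +22), tooth prints on top. Outer sides flat from x -5 to +22 mm. Origin midway between the sides (in the open middle), half-way up; -x points to its closed front, z up. In place its origin is over that of the lower cast.
- upper_cast_center (a point): Yellow stone upper cast, lying teeth down: flat back with three dark keyways, pointed front. 58 mm wide (y), 56 long (x -30 to +26), 24 high: teeth the lower 8 mm, base the upper 16 mm, its sides flat and parallel from x -5 to +26. Origin midway between the sides, half-way up; -x points to the front, z up. In place its origin is over that of the lower cast. 75 to 155 g.
- spare_cast_center (a point): White plaster lower cast of another case, teeth up, sized like the yellow one. Not part of the job. Origin at its centre, half-way up.
- brown_bottle_center (a point): Small brown glass bottle with a black cap, 35 mm across, 68 mm high, standing. Not part of the job. Origin at its centre, half-way up.
Not all that is in view belongs to the job. What is shaped like the part that bears plate_center but pink or red is not meant.

How it is judged (in metres and radians):
On the way, in this order (a step that is already met when the one before it is completed fails the run):
1. the mounting plate lies on the seat, let go (horizontal distance between plate_center and art_seat below 0.008 m and z of plate_center in the frame of art_seat between 0.001 and 0.009 m and angle between plate_center's own z axis and vertical below 0.08 rad and contact force between plate and the fingers below 0.1 N and linear speed of plate below 0.02 m/s), for 0.2 s.
2. the lower cast stands on the plate, let go (horizontal distance between lower_cast_center and art_seat below 0.008 m and z of lower_cast_center in the frame of art_seat between 0.018 and 0.026 m and angle between lower_cast_center's own z axis and vertical below 0.08 rad and angle between the x axis of lower_cast_center and the x axis of art_seat, either way round below 0.17 rad and contact force between lower_cast and the fingers below 0.1 N and linear speed of lower_cast below 0.02 m/s), for 0.2 s.
3. the bite record lies on the lower teeth, let go (horizontal distance between bite_center and lower_cast_center below 0.006 m and z of bite_center in the frame of art_seat between 0.034 and 0.042 m and angle between bite_center's own z axis and vertical below 0.08 rad and angle between the x axis of bite_center and the x axis of lower_cast_center, either way round below 0.17 rad and contact force between bite and the fingers below 0.1 N and linear speed of bite below 0.02 m/s), for 0.2 s.
4. the upper cast stands on the bite record, let go (horizontal distance between upper_cast_center and lower_cast_center below 0.006 m and z of upper_cast_center in the frame of art_seat between 0.05 and 0.058 m and angle between upper_cast_center's own z axis and vertical below 0.08 rad and angle between the x axis of upper_cast_center and the x axis of lower_cast_center, either way round below 0.17 rad and contact force between upper_cast and the fingers below 0.1 N and linear speed of upper_cast below 0.02 m/s), for 0.2 s.
5. the upper arm is closed (value of joint upper_arm below 0.05 rad), for 0.2 s.
At the end, for the whole second after the job is handed in: Plate and lower cast within 8 mm of the seat axis, bite record and upper cast within 6 mm of the lower cast, in this order; casts and bite square to 0.17 rad, fronts to the open end; all level, within 4 mm of their heights; arm below 0.05 rad; all let go and at rest (all of step 1 and all of step 2 and all of step 3 and all of step 4 and x of front_bar in the frame of lower_cast_center below -0.04 m and x of front_bar in the frame of bite_center below -0.04 m and x of front_bar in the frame of upper_cast_center below -0.04 m and value of joint upper_arm below 0.05 rad and contact force between upper_arm and the fingers below 0.1 N); the robot touches nothing.
It fails at once if the white cast is moved by more than 20 mm (distance of spare_cast_center from where it was at the start of the episode above 0.02 m).
It fails at once if the brown bottle is moved by more than 30 mm or tipped over (distance of brown_bottle_center from where it was at the start of the episode above 0.03 m or angle between brown_bottle_center's own z axis and vertical above 0.5 rad).
It also fails if it takes over 128 s, if anything falls off the work surface, if the arm or the gripper's body presses on something with over 40 N, if the wrist force passes 120 N, or if a joint passes its speed limit or range.

## Working session

There is one attempt and no reset: what is moved stays moved. The work goes in short steps, Python scripts to look and compute and a shell command to move; the robot and the scene stay as the last step left them, time stands still between calls to the robot, and variables do not carry over. Pictures are saved under pics/ and viewed, at most 14 in all, crops included, and the job is handed in when it is done.

```bash
ls; mkdir -p pics; python3 - <<'E'
from bench import manip
import cv2,numpy as np
print(manip.state())
for n in ("top","scene","wrist"):
    p=manip.camera_params(n);print(n,p)
    cv2.imwrite(f"pics/{n}0.png",manip.grab_frame(n)[:,:,::-1])
E
```

```text
pics
{'time_s': 0.0, 'q': array([-1.53278567e+00,  2.59315552e-01,  1.53607628e+00, -2.20810899e-05,
        1.34799117e+00, -2.02821763e-01]), 'qvel': array([ 0.00034123,  0.00063438, -0.00215881,  0.00305232,  0.00066707,
        0.00098818]), 'joint_efforts': array([-9.99665390e-04, -4.37313724e+01, -2.84007704e+01,  7.18265120e-02,
        4.13748587e-02, -1.55659745e-04]), 'tool_pos': array([ 131.16332068, -533.57048543,  217.83520861]), 'eef_rot': array([ 9.92758033e-01,  1.20127796e-01,  6.29552782e-05, -8.93026629e-04]), 'contact_force': array([-0.63025824, -0.33423154, -0.0569491 ]), 'wrist_torque': array([ 0.01227735, -0.02369018, -0.00657832]), 'gripper_force': 0.0, 'opening': 1.0019307100705248}
top {'vfov': 45.90654751738844, 'cx': 311.75997652709344, 'cy': 231.23418634515548, 'view': array([[-2.22333843e-02, -9.99661366e-01,  1.35214536e-02,
         1.59264313e+01],
       [ 9.97093116e-01, -2.11863230e-02,  7.31878287e-02,
        -5.46885045e+02],
       [-7.28765749e-02,  1.51093614e-02,  9.97226510e-01,
        -1.24357377e+03],
       [ 0.00000000e+00,  0.00000000
[... 220 characters left out ...]
19e+02],
       [-5.19296759e-01,  4.61165926e-01,  7.19483749e-01,
         2.02858387e+02],
       [ 5.54236196e-01, -4.59101754e-01,  6.94296635e-01,
        -1.26392040e+03],
       [ 0.00000000e+00,  0.00000000e+00,  0.00000000e+00,
         1.00000000e+00]])}
wrist {'vfov': 62.46748261036817, 'cx': 317.24062830650314, 'cy': 238.9419597243311, 'view': array([[ 2.37802616e-01, -9.71312096e-01, -1.65144456e-03,
        -5.48680020e+02],
       [ 9.34860989e-01,  2.29339183e-01, -2.70995332e-01,
         3.10759495e+01],
       [ 2.63599785e-01,  6.28995279e-02,  9.62579245e-01,
        -3.90434077e+02],
       [ 0.00000000e+00,  0.00000000e+00,  0.00000000e+00,
         1.00000000e+00]])}
```

View pics/top0.png

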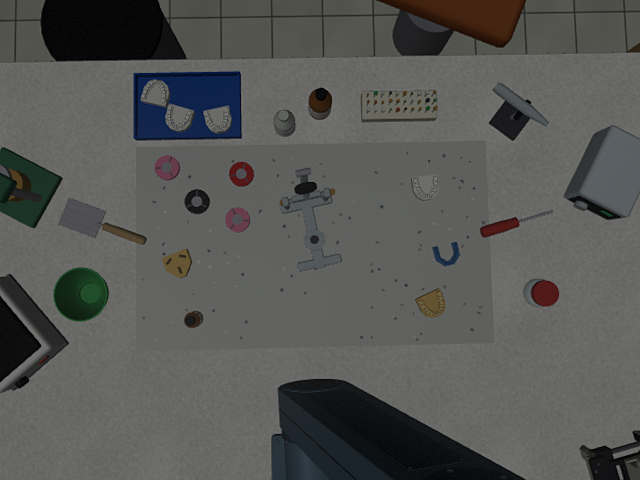

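View pics/scene0.png

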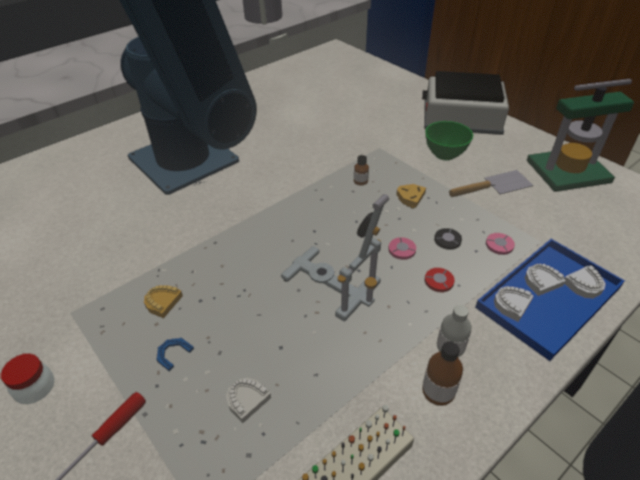

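The top view shows these candidates for the plate:
- black ring (196,201)
- pink rings (167,167) and (237,219)
- red ring (241,173)

I choose the black one at (196,201). The other parts are:

| Part | Pixel |
|---|---|
| upper cast, keyways visible | (177,263) |
| lower cast | (431,303) |
| bite record | (446,253) |
| spare white cast | (425,187) |
| small brown bottle | (193,319) |
| articulator seat | (314,240) |

The articulator's hinge is towards the top of the image.

```bash
cat > h.py <<'E'
from bench import manip
import cv2,numpy as np,math
def cam(n):
    p=manip.camera_params(n);p['f']=240/math.tan(math.radians(p['vfov'])/2);return p
def ray(p,u,v,z):
    V=p['view'];R=V[:3,:3];c=-R.T@V[:3,3]
    d=R.T@np.array([(u-p['cx'])/p['f'],-(v-p['cy'])/p['f'],-1.])
    return (c+d*(z-c[2])/d[2])
def proj(p,X):
    c=p['view'][:3,:3]@np.array(X,float)+p['view'][:3,3]
    return p['cx']+p['f']*c[0]/-c[2], p['cy']-p['f']*c[1]/-c[2]
def pose():
    s=manip.state();x,y,z,w=s['eef_rot'];tx=np.array([1-2*(y*y+z*z),2*(x*y+z*w)])
    return s['tool_pos'],math.atan2(tx[1],tx[0]),s
def go(x,y,z,yaw=None):
    """fractions to type for the TCP goal; yaw = tool x heading, modulo half turn"""
    t,a,s=pose();d=np.array([x,y,z])-t;c,n=math.cos(a),math.sin(a)
    D=np.array([c*d[0]+n*d[1], n*d[0]-c*d[1], -d[2]])/750
    tr=0
    if yaw is not None: tr=-((yaw-a+math.pi/2)%math.pi-math.pi/2)/(math.pi/2)
    print('delta',np.round(D,4),'turn',round(tr,4),'| rows',round(np.linalg.norm(d)/41.7,1),round(abs(tr)*90/7.16,1),'j6',round(s['q'][5],2),'t',s['time_s'])
def comps(m,lo,hi):
    n,l,st,ce=cv2.connectedComponentsWithStats(m.astype(np.uint8),connectivity=8)
    return [(i,ce[i],st[i,4],l==i) for i in range(1,n) if lo<st[i,4]<hi]
def snap(n,name=None):
    p=cam(n);im=manip.grab_frame(n)
    if name: cv2.imwrite(f'pics/{name}.png',im[:,:,::-1])
    return p,im
def outline(p,mask,z):
    c=max(cv2.findContours(mask.astype(np.uint8),cv2.RETR_EXTERNAL,cv2.CHAIN_APPROX_NONE)[0],key=cv2.contourArea)[:,0]
    return np.array([ray(p,u,v,z)[:2] for u,v in c])
E
python3 - <<'E'
from h import *
p=cam('top');im=cv2.imread('pics/top0.png');hsv=cv2.cvtColor(im,cv2.COLOR_BGR2HSV)
for n,(u,v),z in [('plate',(196,201),10),('upper',(177,263),24),('lower',(431,303),20),('bite',(446,253),8),('spare',(425,187),20),('seat',(314,240),20),('frontT',(320,263),12),('bottle',(193,319),60)]:
    print(n,ray(p,u,v,z).round(),im[v,u],hsv[v,u])
cv2.imwrite('pics/c1.png',cv2.resize(im[150:335,140:480],None,fx=2.3,fy=2.3,interpolation=cv2.INTER_CUBIC))
X=ray(p,196,201,10); go(X[0]-60,X[1],260)
E
```

```text
plate [622. 263.  10.] [83 78 79] [126  15  83]
upper [483. 303.  24.] [ 51  85 102] [ 20 128 102]
lower [ 382. -257.   20.] [ 50  83 100] [ 20 128 100]
bite [ 492. -297.    8.] [94 96 95] [45  5 96]
spare [ 641. -253.   20.] [104 109 107] [ 42  12 109]
seat [527.  -1.  20.] [39 37 36] [110  20  39]
frontT [476. -13.  12.] [90 88 83] [99 20 90]
bottle [362. 262.  60.] [28 28 28] [ 0  0 28]
delta [ 0.8105 -0.8945 -0.056 ] turn 0 | rows 21.7 0.0 j6 -0.2 t 0.15
```

View pics/c1.png

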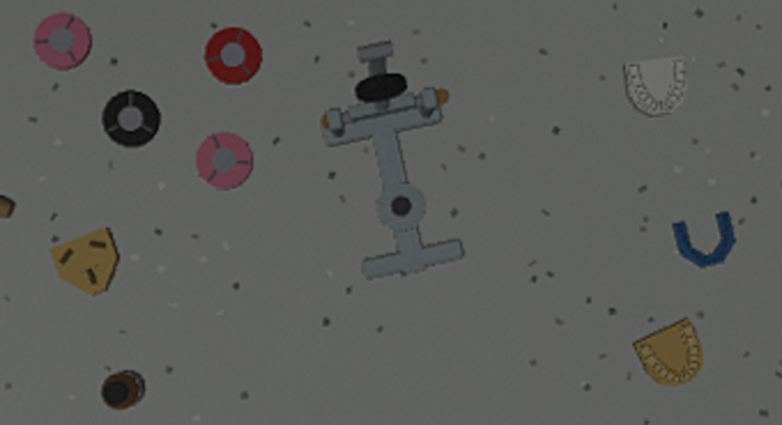

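The close crop confirms that the black disc (131,118 in the crop) is the only black one on the mat. The pink and red ones are decoys. The upper cast with three keyways is at crop (88,260).

```bash
python3 - <<'E'
from h import *
p=cam('wrist');t,a,s=pose();V=p['view'];c=-V[:3,:3].T@V[:3,3]
T=np.array([[math.cos(a),math.sin(a)],[math.sin(a),-math.cos(a)]])
print('yaw',a,'cam off tool',T@(c-t)[:2],(c-t)[2],'centre ray off',T@(ray(p,320,240,10)-t)[:2],T@(ray(p,320,440,10)-t)[:2],T@(ray(p,320,20,10)-t)[:2])
go(410,200,260)
E
```

```text
yaw 0.24082160744296238 cam off tool [75.38230547 -0.20189498] 165.4185485908126 centre ray off [-30.8505029   1.8985303] [-268.71215324    2.17713071] [163.14868227   1.67130473]
delta [ 0.5943 -0.8614 -0.056 ] turn 0 | rows 18.8 0.0 j6 -0.2 t 0.15
```

```bash
for i in 1 2 3 4; do python3 -m creep '[{"delta_pos":[0.03,-0.043,-0.003],"turn":0},{"delta_pos":[0.06,-0.086,-0.006],"turn":0},{"delta_pos":[0.09,-0.129,-0.009],"turn":0},{"delta_pos":[0.12,-0.172,-0.012],"turn":0},{"delta_pos":[0.15,-0.215,-0.014],"turn":0}]'; done; python3 -c "
from h import *
go(590,240,260)"
```

```text
time_s: 0.57
tool_pos: [202.2, -348.8, 228.9]
eef_rot: [0.993, 0.12, 0.0, -0.0]
contact_force: [0.7, -0.8, 0.8]
opening: 1.001
gripper_force: 0.0
time_s: 0.98
tool_pos: [272.8, -165.5, 239.8]
eef_rot: [0.993, 0.12, 0.0, 0.0]
contact_force: [0.5, 0.8, -1.3]
opening: 0.997
gripper_force: 0.0
time_s: 1.4
tool_pos: [343.7, 18.2, 250.5]
eef_rot: [0.993, 0.12, 0.001, 0.0]
contact_force: [0.6, -0.4, -0.7]
opening: 1.002
gripper_force: 0.0
time_s: 1.82
tool_pos: [414.4, 201.9, 260.7]
eef_rot: [0.993, 0.121, 0.0, 0.0]
contact_force: [0.6, -1.4, -0.0]
opening: 1.002
gripper_force: 0.0
delta [0.2394 0.0067 0.001 ] turn 0 | rows 4.3 0.0 j6 1.54 t 1.8167
```

```bash
python3 -m creep '[{"delta_pos":[0.05,0,0],"turn":0},{"delta_pos":[0.1,0,0],"turn":0},{"delta_pos":[0.15,0,0],"turn":0},{"delta_pos":[0.2,0,0],"turn":0},{"delta_pos":[0.24,0.007,0],"turn":0}]'; python3 -m creep '[{"delta_pos":[0,0,0],"turn":0},{"delta_pos":[0,0,0],"turn":0}]'>/dev/null; python3 - <<'E'
from h import *
snap('wrist','w1')
E
```

```text
time_s: 2.23
tool_pos: [592.2, 238.8, 259.7]
eef_rot: [0.993, 0.121, -0.0, -0.0]
contact_force: [1.0, -0.4, -0.3]
opening: 1.002
gripper_force: 0.0
```

View pics/w1.png

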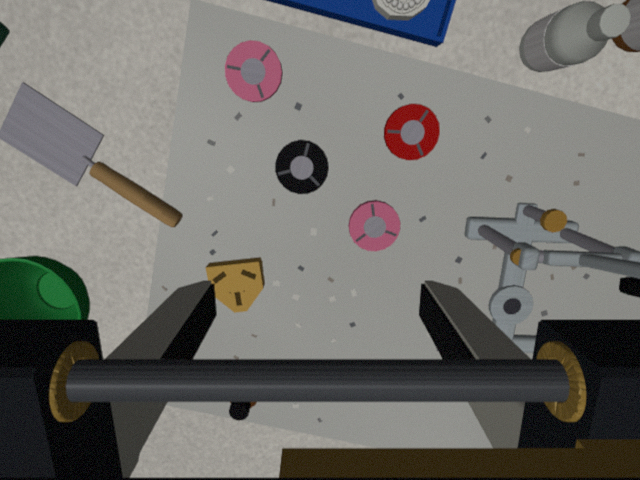

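The wrist view shows:
- black plate at (302,167)
- upper cast at (237,283), with its flat back up in the image and its point down
- articulator seat at (512,306)
- pink and red decoys around the plate

```bash
cat >> h.py <<'E'
def disc(p,im,u,v,z,thr=60,r=45):
    """centre, diameter of the dark disc seen at u,v with its filled outline on plane z"""
    g=cv2.cvtColor(im,cv2.COLOR_RGB2GRAY);m=np.zeros_like(g);cv2.circle(m,(u,v),r,1,-1)
    cs=comps((g<thr)&(m>0),150,9999);k=max(cs,key=lambda c:c[2])[3]
    P=outline(p,k,z).astype(np.float32);c,(a,b),_=cv2.fitEllipse(P);return np.array(c),a,b
E
python3 - <<'E'
from h import *
p=cam('wrist');im=cv2.imread('pics/w1.png')[:,:,::-1].copy()
for th in(60,75,90):print('plate',disc(p,im,302,167,8,th))
hsv=cv2.cvtColor(im,cv2.COLOR_RGB2HSV);print(hsv[290,237],hsv[167,315],hsv[180,302])
b=[ray(p,u,v,24) for u,v in((207,265),(263,259),(240,311))];print(np.round(b))
print('seat',ray(p,512,306,20).round(1))
c,_,_=disc(p,im,302,167,8,75);go(c[0],c[1],120,None)
E
```

```text
plate (array([620.00927734, 262.04772949]), 53.400760650634766, 53.88043212890625)
plate (array([619.99285889, 262.07150269]), 53.63901901245117, 54.40681076049805)
plate (array([619.95117188, 262.07684326]), 54.39015197753906, 54.765079498291016)
[ 19 155 145] [140  38  20] [150  31  25]
[[496. 337.  24.]
 [517. 280.  24.]
 [452. 292.  24.]]
seat [527.7  -1.3  20. ]
delta [ 0.0467 -0.0226  0.1859] turn 0 | rows 3.5 0.0 j6 1.54 t 2.45
```

```bash
python3 -m creep '[{"delta_pos":[0.0467,-0.0226,0.04]},{"delta_pos":[0.0467,-0.0226,0.08]},{"delta_pos":[0.0467,-0.0226,0.12]},{"delta_pos":[0.0467,-0.0226,0.16]},{"delta_pos":[0.0467,-0.0226,0.186]}]' 2>&1 | tail -9;  python3 -m creep '[{"delta_pos":[0,0,0]}]' ; python3 -c "
from h import *
go(620,262,4)"
```

```text
schema error: expected keys delta_pos, turn
delta [ 0.0467 -0.0225  0.3405] turn 0 | rows 6.2 0.0 j6 1.54 t 2.45schema error: expected keys delta_pos, turn
```

```bash
python3 -m creep '[{"delta_pos":[0.0467,-0.0226,0.04],"turn":0},{"delta_pos":[0.0467,-0.0226,0.08],"turn":0},{"delta_pos":[0.0467,-0.0226,0.12],"turn":0},{"delta_pos":[0.0467,-0.0226,0.16],"turn":0},{"delta_pos":[0.0467,-0.0226,0.186],"turn":0}]' >/dev/null;  python3 -m creep '[{"delta_pos":[0,0,0],"turn":0},{"delta_pos":[0,0,0],"turn":0}]' ; python3 - <<'E'
from h import *
p,im=snap('wrist','w2');u,v=proj(p,(620,262,8));print(u,v)
try: print(disc(p,im,int(u),int(v),8,75,r=75))
except Exception as e: print(e)
go(620,262,4)
E
```

```text
time_s: 3.03
tool_pos: [618.8, 262.1, 121.1]
eef_rot: [0.993, 0.12, -0.001, 0.0]
contact_force: [0.5, 0.1, 0.7]
opening: 0.999
gripper_force: 0.0
318.397606195786 233.04402733697376
(array([621.45922852, 262.09902954]), 54.113399505615234, 55.737152099609375)
delta [-0.0004  0.0004  0.1585] turn 0 | rows 2.9 0.0 j6 1.56 t 3.0833
```

```bash
python3 -m creep '[{"delta_pos":[0.001,0,0.05],"turn":0},{"delta_pos":[0.001,0,0.1],"turn":0},{"delta_pos":[0.001,0,0.135],"turn":0},{"delta_pos":[0.001,0,0.15],"turn":0},{"delta_pos":[0.001,0,0.156],"turn":0}]' >/dev/null; for i in 1 2; do python3 -m creep '[{"delta_pos":[0,0,0],"turn":0},{"delta_pos":[0,0,0],"turn":0},{"delta_pos":[0,0,0],"turn":0},{"delta_pos":[0,0,0],"turn":0},{"delta_pos":[0,0,0],"turn":0}]' -1; done
```

```text
time_s: 3.92
tool_pos: [622.1, 262.7, 5.7]
eef_rot: [0.993, 0.12, 0.001, -0.0]
contact_force: [-0.1, 0.3, -0.4]
opening: 0.691
gripper_force: 0.0
time_s: 4.33
tool_pos: [621.6, 262.4, 5.0]
eef_rot: [0.993, 0.12, 0.001, -0.0]
contact_force: [-0.4, -1.0, 5.4]
opening: 0.589
gripper_force: 30.0
```

Plate gripped: the opening is 0.589, or 55 mm against 56 mm expected. Next I lift and view the articulator.

```bash
python3 -m creep '[{"delta_pos":[0,0,-0.02],"turn":0},{"delta_pos":[0,0,-0.07],"turn":0},{"delta_pos":[0,0,-0.12],"turn":0},{"delta_pos":[0,0,-0.17],"turn":0},{"delta_pos":[0,0,-0.22],"turn":0}]' ; python3 -c "
from h import *
go(440,20,200)"
```

```text
time_s: 4.75
tool_pos: [620.5, 262.3, 170.1]
eef_rot: [0.993, 0.12, -0.001, 0.0]
contact_force: [0.5, 0.0, -0.6]
opening: 0.59
gripper_force: 30.0
delta [-0.3108  0.2563 -0.0398] turn 0 | rows 7.3 0.0 j6 1.56 t 4.75
```

```bash
for i in 1 2; do python3 -m creep '[{"delta_pos":[-0.031,0.026,-0.004],"turn":0},{"delta_pos":[-0.062,0.051,-0.008],"turn":0},{"delta_pos":[-0.093,0.077,-0.012],"turn":0},{"delta_pos":[-0.124,0.102,-0.016],"turn":0},{"delta_pos":[-0.155,0.128,-0.02],"turn":0}]' >/dev/null; done;  python3 -m creep '[{"delta_pos":[0,0,0],"turn":0},{"delta_pos":[0,0,0],"turn":0},{"delta_pos":[0,0,0],"turn":0}]'; python3 -c "
from h import *
p,im=snap('wrist','w3');print(proj(p,(527.7,-1.3,20)))"
```

```text
time_s: 5.83
tool_pos: [441.5, 20.7, 199.2]
eef_rot: [0.993, 0.12, 0.0, -0.0]
contact_force: [0.1, 0.6, -0.5]
opening: 0.589
gripper_force: 30.0
(np.float64(367.89985325804713), np.float64(123.7352650785139))
```

View pics/w3.png

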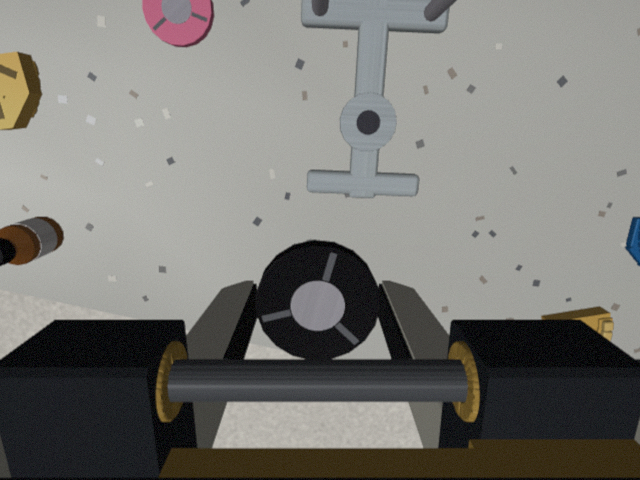

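The seat boss is at (368,122) with its dark hole at the centre. The front crossbar runs from (306,182) to (418,185), the spine goes up to the hinge bar at (375,12), and the gripped plate is at (318,300).

```bash
python3 - <<'E'
from h import *
p=cam('wrist');im=cv2.imread('pics/w3.png')[:,:,::-1].copy()
hsv=cv2.cvtColor(im,cv2.COLOR_RGB2HSV);print(hsv[60,371],hsv[184,340],hsv[150,200],hsv[60,250])
c,a,b=disc(p,im,368,122,20,70,25);print('hole',c,a,b)
print('hole px->seat',ray(p,368,122,20))
g=cv2.cvtColor(im,cv2.COLOR_RGB2GRAY)
m=((hsv[...,0]>95)&(hsv[...,0]<125)&(hsv[...,1]>18)).astype(np.uint8);m=cv2.morphologyEx(m,cv2.MORPH_OPEN,np.ones((3,3)))
# spine midline rows 40..85, crossbar midline
L=[];
for v in list(range(35,88)):
    x=np.where(m[v,330:410])[0]
    if len(x)>10:L.append((330+(x.min()+x.max())/2,v))
L=np.array(L);W=np.array([ray(p,u,v,12)[:2] for u,v in L]);d=cv2.fitLine(W.astype(np.float32),cv2.DIST_HUBER,0,.01,.01).ravel();print('spine',d,math.atan2(d[1],d[0]),len(L))
B=[]
for u in list(range(312,345))+list(range(385,414)):
    y=np.where(m[165:200,u])[0]
    if len(y)>8:B.append((u,165+(y.min()+y.max())/2))
W=np.array([ray(p,u,v,12)[:2] for u,v in B]);d=cv2.fitLine(W.astype(np.float32),cv2.DIST_HUBER,0,.01,.01).ravel();print('bar',d,math.atan2(d[1],d[0]),len(B))
ys,xs=np.where(m[90:160,330:405]);mm=np.zeros_like(m);mm[96:150,330:405]=m[96:150,330:405]
mm=cv2.morphologyEx(mm,cv2.MORPH_OPEN,cv2.getStructuringElement(cv2.MORPH_ELLIPSE,(39,39)))if 0 else cv2.morphologyEx(mm|(g<70).astype(np.uint8)*(mm*0+1)*0|mm,cv2.MORPH_CLOSE,np.ones((25,25)))
P=outline(p,cv2.morphologyEx(mm,cv2.MORPH_OPEN,cv2.getStructuringElement(cv2.MORPH_ELLIPSE,(41,41))),20).astype(np.float32);print('boss',cv2.fitEllipse(P))
t,yaw,s=pose();print('tcp',t,yaw)
k=np.zeros_like(g);cv2.circle(k,(318,300),66,1,-1)
for z in (0,5):
    i=[c for c in comps((g<60)&(k>0),500,99999)];P=outline(p,max(i,key=lambda c:c[2])[3],t[2]+z).astype(np.float32);print('plate',z,cv2.fitEllipse(P))
E
```

```text
[ 99  22 154] [101  18 153] [ 30  10 173] [ 34  12 167]
hole [ 5.29051025e+02 -4.28425670e-01] 17.87436866760254 18.008005142211914
hole px->seat [529.15069818  -0.58421328  20.        ]Traceback (most recent call last):
  File "<stdin>", line 13, in <module>
cv2.error: OpenCV(4.12.0) /io/opencv/modules/imgproc/src/linefit.cpp:618: error: (-215:Assertion failed) npoints2 >= 0 || npoints3 >= 0 in function 'fitLine'
```

```bash
python3 - <<'E'
from h import *
p=cam('wrist');im=cv2.imread('pics/w3.png')[:,:,::-1].copy()
lab=cv2.GaussianBlur(im,(5,5),0).astype(int);m=((lab[...,2]-lab[...,0])>0).astype(np.uint8)
m=cv2.morphologyEx(m,cv2.MORPH_CLOSE,np.ones((3,3)))
def mid(r,vert):
    B=[]
    for k in r:
        w=m[k,330:410] if vert else m[165:204,k]
        x=np.where(w)[0]
        if len(x)>8:
            q=(x.min()+x.max())/2;B.append((330+q,k) if vert else (k,165+q))
    W=np.array([ray(p,u,v,12)[:2] for u,v in B]).reshape(-1,2).astype(np.float32);d=cv2.fitLine(W,cv2.DIST_HUBER,0,.01,.01).ravel();print(d,math.atan2(d[1],d[0]),len(B))
mid(range(38,85),1);mid(list(range(312,345))+list(range(388,412)),0)
g=cv2.cvtColor(im,cv2.COLOR_RGB2GRAY);mm=m|(g<70).astype(np.uint8);z=np.zeros_like(m);z[85:160,325:410]=mm[85:160,325:410]
z=cv2.morphologyEx(z,cv2.MORPH_OPEN,cv2.getStructuringElement(cv2.MORPH_ELLIPSE,(45,45)));print('boss',cv2.fitEllipse(outline(p,z,20).astype(np.float32)))
t,yaw,s=pose();print('tcp',t,yaw)
k=np.zeros_like(g);cv2.circle(k,(318,300),66,1,-1)
for h in (0,5):
    P=outline(p,max(comps((g<60)&(k>0),500,99999),key=lambda c:c[2])[3],t[2]+h).astype(np.float32);print('plate',h,cv2.fitEllipse(P))
E
```

```text
[9.8161680e-01 1.9086252e-01 5.7621222e+02 9.3098087e+00] 0.19204074264217058 47
[ 2.0011318e-01 -9.7977281e-01  4.7757861e+02 -7.0455275e+00] -1.3693228971635258 57
boss ((528.9971923828125, -0.21621915698051453), (46.37348556518555, 47.993473052978516), 105.66799926757812)
tcp [441.64188939  21.03583687 199.05709877] 0.24098480179530152
plate 0 ((439.4405517578125, 20.795154571533203), (57.42630386352539, 60.27561569213867), 105.70821380615234)
plate 5 ((441.7174377441406, 21.35616683959961), (55.690643310546875, 58.453834533691406), 105.70820617675781)
```

```bash
python3 - <<'E'
from h import *
go(529.3,-0.4,60,0.197)
E
```

```text
delta [0.1067 0.0556 0.1854] turn 0.028 | rows 4.0 0.4 j6 1.12 t 5.8833
```

```bash
python3 -m creep '[{"delta_pos":[0.04,0.02,0.02],"turn":0.01},{"delta_pos":[0.08,0.04,0.06],"turn":0.02},{"delta_pos":[0.1067,0.0556,0.11],"turn":0.028},{"delta_pos":[0.1067,0.0556,0.16],"turn":0.028},{"delta_pos":[0.1067,0.0556,0.186],"turn":0.028}]' >/dev/null;  python3 -m creep '[{"delta_pos":[0,0,0],"turn":0},{"delta_pos":[0,0,0],"turn":0},{"delta_pos":[0,0,0],"turn":0}]'; python3 -c "
from h import *
go(529.3,-0.4,26,0.197)"
```

```text
time_s: 6.55
tool_pos: [530.1, -0.4, 60.8]
eef_rot: [0.995, 0.099, 0.001, 0.0]
contact_force: [-0.3, -0.0, -0.8]
opening: 0.59
gripper_force: 30.0
delta [-0.001  -0.0002  0.0463] turn 0.0006 | rows 0.8 0.0 j6 1.16 t 6.55
```

```bash
python3 -m creep '[{"delta_pos":[-0.001,0,0.02],"turn":0},{"delta_pos":[-0.001,0,0.035],"turn":0},{"delta_pos":[-0.001,0,0.043],"turn":0},{"delta_pos":[-0.001,0,0.046],"turn":0},{"delta_pos":[-0.001,0,0.046],"turn":0}]';  python3 -m creep '[{"delta_pos":[0,0,0],"turn":0},{"delta_pos":[0,0,0],"turn":0},{"delta_pos":[0,0,0],"turn":0},{"delta_pos":[0,0,0],"turn":0},{"delta_pos":[0,0,0],"turn":0}]' 1 |grep -v eef;  python3 -m creep '[{"delta_pos":[0,0,0],"turn":0},{"delta_pos":[0,0,-0.05],"turn":0},{"delta_pos":[0,0,-0.1],"turn":0},{"delta_pos":[0,0,-0.15],"turn":0},{"delta_pos":[0,0,-0.2],"turn":0}]'|grep pos; python3 -c "
from h import *
go(430,-20,230)"
```

```text
time_s: 6.97
tool_pos: [528.8, -1.0, 26.2]
eef_rot: [0.995, 0.098, 0.001, 0.0]
contact_force: [0.8, 1.6, -1.0]
opening: 0.589
gripper_force: 30.0
time_s: 7.38
tool_pos: [528.3, -1.1, 25.5]
contact_force: [0.6, 0.3, -0.9]
opening: 0.897
gripper_force: 0.0
tool_pos: [527.6, -1.0, 176.7]
delta [-0.1325 -0.0005 -0.0711] turn 0 | rows 2.7 0.0 j6 1.16 t 7.8
```

Back off to check the placed plate.

```bash
python3 -m creep '[{"delta_pos":[-0.04,0,-0.02],"turn":0},{"delta_pos":[-0.08,0,-0.04],"turn":0},{"delta_pos":[-0.1325,0,-0.07],"turn":0},{"delta_pos":[-0.1325,0,-0.07],"turn":0},{"delta_pos":[-0.1325,0,-0.07],"turn":0}]'|grep pos;  python3 - <<'E'
from h import *
p,im=snap('wrist','w4');u,v=proj(p,(528.7,-.3,30));print(u,v)
for z in (28,30):print(disc(p,im,int(u),int(v),z,75,50))
print('top',end='');p,im=snap('top','t4');u,v=proj(p,(528.7,-.3,30));print(u,v,disc(p,im,int(u),int(v),28,45,20))
go(395,-215,260)
E
```

```text
tool_pos: [430.1, -20.8, 229.4]
316.18860570112935 97.99407613904549
(array([528.12658691,  -0.86075324]), 54.01298904418945, 54.46385192871094)
(array([527.99169922,  -0.88628042]), 53.71865463256836, 54.16706085205078)
top313.96718408469576 239.16296594634417 (array([519.92120361,   0.76170737]), 57.16173553466797, 70.08406066894531)
delta [-0.0978  0.2448 -0.0431] turn 0 | rows 4.8 0.0 j6 1.07 t 8.3167
```

```bash
python3 -m creep '[{"delta_pos":[-0.04,0.05,-0.008],"turn":0},{"delta_pos":[-0.06,0.1,-0.016],"turn":0},{"delta_pos":[-0.08,0.15,-0.024],"turn":0},{"delta_pos":[-0.1,0.2,-0.032],"turn":0},{"delta_pos":[-0.12,0.25,-0.04],"turn":0}]'|grep pos;python3 -m creep '[{"delta_pos":[-0.01,0.03,0],"turn":0},{"delta_pos":[-0.03,0.06,0],"turn":0},{"delta_pos":[-0.03,0.06,0],"turn":0},{"delta_pos":[-0.03,0.06,0],"turn":0}]'|grep pos;  python3 - <<'E'
from h import *
p,im=snap('wrist','w5');print(proj(p,(382,-257,20)),proj(p,(492,-297,8)))
E
```

```text
tool_pos: [379.7, -220.7, 256.3]
tool_pos: [366.4, -268.6, 255.6]
(np.float64(310.1516722230669), np.float64(186.41720721093648)) (np.float64(371.8826733796569), np.float64(81.95198657557182))
```

View pics/w5.png

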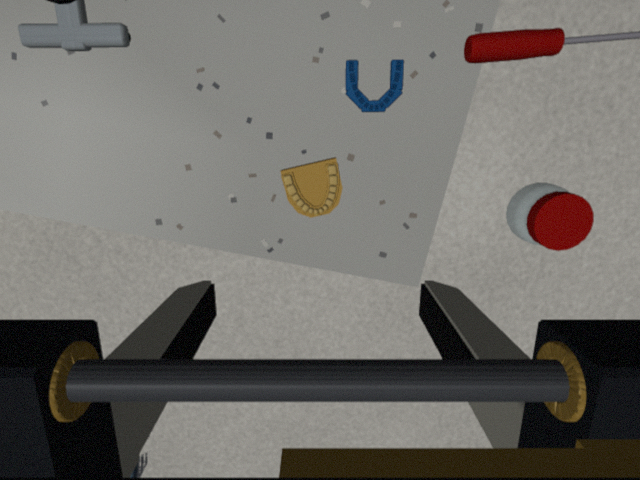

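The lower cast is at (312,187), with its flat back edge from (281,171) to (334,157) and its front teeth at (318,216). The bite record is at (375,85), with its closed front down at (375,110) and its legs pointing up.

```bash
cat >> h.py <<'E'
def part(p,im,u,v,z,hue,rad,front,back,smin=80):
    """origin and +x heading of a part: hue mask near u,v, rectangle round its outline; front = rough front pixel"""
    hsv=cv2.cvtColor(im,cv2.COLOR_RGB2HSV);k=np.zeros(hsv.shape[:2],np.uint8);cv2.circle(k,(int(u),int(v)),rad,1,-1)
    m=((hsv[...,0]>=hue[0])&(hsv[...,0]<=hue[1])&(hsv[...,1]>=smin)&(k>0)).astype(np.uint8)
    m=cv2.morphologyEx(m,cv2.MORPH_CLOSE,np.ones((5,5)))
    P=outline(p,m,z);c,wh,a=cv2.minAreaRect(P.astype(np.float32));a=math.radians(a);c=np.array(c)
    f=ray(p,*front,z)[:2]-c
    d=[(math.cos(a+i*math.pi/2),math.sin(a+i*math.pi/2)) for i in range(4)];x=-np.array(max(d,key=lambda e:np.dot(e,f)))
    q=(P-c)@x;y=(P-c)@np.array([-x[1],x[0]])
    o=c+x*(q.max()-back)+np.array([-x[1],x[0]])*(y.max()+y.min())/2
    print('origin',o.round(1),'heading',round(math.atan2(x[1],x[0]),3),'len',round(np.ptp(q),1),'wid',round(np.ptp(y),1))
    return o,math.atan2(x[1],x[0])
E
python3 - <<'E'
from h import *
p=cam('wrist');im=cv2.imread('pics/w5.png')[:,:,::-1].copy()
lo,la=part(p,im,312,187,10,(10,28),60,(318,216),26)
bo,ba=part(p,im,375,85,6,(98,120),60,(375,110),22,100)
g=lo+8*np.array([math.cos(la),math.sin(la)]);print(g);go(g[0],g[1],120,la)
E
```

```text
origin [ 379.6 -259.3] heading 0.423 len 55.4 wid 59.4
origin [ 490.8 -298.1] heading 0.195 len 46.9 wid 55.1
[ 386.85344708 -256.04806632]
delta [ 0.0294 -0.0097  0.1811] turn -0.1446 | rows 3.3 1.8 j6 0.5 t 9.1167
```

```bash
python3 -m creep '[{"delta_pos":[0.01,-0.0097,0.04],"turn":-0.04},{"delta_pos":[0.0294,-0.0097,0.08],"turn":-0.08},{"delta_pos":[0.0294,-0.0097,0.12],"turn":-0.12},{"delta_pos":[0.0294,-0.0097,0.16],"turn":-0.1446},{"delta_pos":[0.0294,-0.0097,0.18],"turn":-0.1446}]' >/dev/null;  python3 -m creep '[{"delta_pos":[0,0,0],"turn":0},{"delta_pos":[0,0,0],"turn":0},{"delta_pos":[0,0,0],"turn":0}]'|grep pos; python3 - <<'E'
from h import *
p,im=snap('wrist','w6');u,v=proj(p,(379.6,-259.3,12));f=proj(p,(355,-270,12));print(u,v)
lo,la=part(p,im,u,v,10,(10,28),110,f,26)
g=lo+8*np.array([math.cos(la),math.sin(la)]);print(g);go(g[0],g[1],4,la)
E
```

```text
tool_pos: [387.6, -255.9, 123.2]
317.4151227792687 247.24795943738567
origin [ 380.6 -260.2] heading 0.424 len 57.0 wid 59.6
[ 387.89113262 -256.88097088]
delta [-0.      0.0008  0.1594] turn 0.0004 | rows 2.9 0.0 j6 0.32 t 9.8333
```

```bash
python3 -m creep '[{"delta_pos":[0,0.0008,0.05],"turn":0},{"delta_pos":[0,0.0008,0.1],"turn":0},{"delta_pos":[0,0.0008,0.135],"turn":0},{"delta_pos":[0,0.0008,0.152],"turn":0},{"delta_pos":[0,0.0008,0.158],"turn":0}]' >/dev/null; for i in 1 2; do python3 -m creep '[{"delta_pos":[0,0,0],"turn":0},{"delta_pos":[0,0,0],"turn":0},{"delta_pos":[0,0,0],"turn":0},{"delta_pos":[0,0,0],"turn":0},{"delta_pos":[0,0,0],"turn":0}]' -1; done;  python3 -m creep '[{"delta_pos":[0,0,-0.02],"turn":0},{"delta_pos":[0,0,-0.06],"turn":0},{"delta_pos":[0,0,-0.1],"turn":0},{"delta_pos":[0,0,-0.15],"turn":0},{"delta_pos":[0,0,-0.2],"turn":0}]'; python3 -c "
from h import *
go(430,-20,200,0.197)"
```

```text
time_s: 10.67
tool_pos: [387.4, -257.2, 4.8]
eef_rot: [0.978, 0.21, 0.001, 0.001]
contact_force: [-0.7, -0.3, 1.1]
opening: 0.688
gripper_force: 0.0
time_s: 11.08
tool_pos: [387.2, -257.1, 4.5]
eef_rot: [0.978, 0.21, 0.0, 0.001]
contact_force: [0.2, -0.1, 6.8]
opening: 0.616
gripper_force: 30.0
time_s: 11.5
tool_pos: [386.0, -255.7, 154.7]
eef_rot: [0.978, 0.21, -0.001, -0.001]
contact_force: [0.8, -1.1, -1.0]
opening: 0.617
gripper_force: 30.0
delta [ 0.1828 -0.2623 -0.0604] turn 0.1444 | rows 5.9 1.8 j6 0.32 t 11.5
```

```bash
python3 -m creep '[{"delta_pos":[0.03,-0.04,-0.012],"turn":0.03},{"delta_pos":[0.06,-0.085,-0.024],"turn":0.06},{"delta_pos":[0.09,-0.13,-0.036],"turn":0.1},{"delta_pos":[0.12,-0.175,-0.048],"turn":0.1444},{"delta_pos":[0.15,-0.22,-0.06],"turn":0.1444}]'|grep pos;  python3 -m creep '[{"delta_pos":[0.02,-0.03,0],"turn":0},{"delta_pos":[0.04,-0.04,0],"turn":0},{"delta_pos":[0.04,-0.04,0],"turn":0},{"delta_pos":[0.04,-0.04,0],"turn":0}]'|grep pos; python3 - <<'E'
from h import *
p,im=snap('wrist','w7');t,a,s=pose();u,v=proj(p,(*t[:2],t[2]+12));f=proj(p,(t[0]-40,t[1]-8,t[2]+12));print(t,a,u,v)
for z in(4,10):
    o,h=part(p,im,u,v,t[2]+z,(10,28),110,f,26);d=o-t[:2];print('off tool',d@[math.cos(a),math.sin(a)],d@[math.sin(a),-math.cos(a)])
pu,pv=proj(p,(528.5,-.5,30));print(disc(p,im,int(pu),int(pv),29,75,50))
E
```

```text
tool_pos: [420.9, -58.1, 199.1]
tool_pos: [444.7, -24.0, 198.4]
[444.35008435 -24.66696771 198.28823501] 0.19810883524423997 319.6852859649566 312.8200903713736
origin [437.7 -21.7] heading 0.199 len 48.1 wid 72.0
off tool -5.932768557461808 -4.239212843512804
origin [439.8 -21.4] heading 0.199 len 46.3 wid 69.3
off tool -3.851517527752891 -4.1211915678319
(array([528.1428833 ,  -0.84381926]), 53.82754135131836, 54.15902328491211)
```

View pics/w7.png

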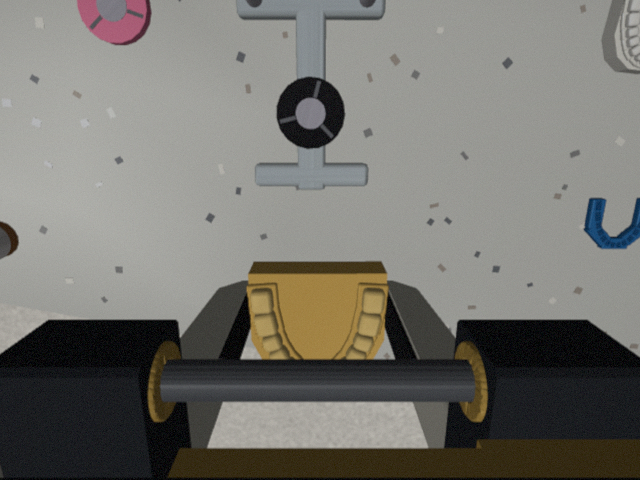

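The cast is held square. Its back top edge is at row 274 and its bottom back edge at row 262, spanning columns 249 to 387. The plate is centred on the seat at (311,112).

```bash
python3 - <<'E'
from h import *
p=cam('wrist');t,a,s=pose()
for u,v,h in((249,274,11.5),(387,274,11.5),(249,262,-4.5),(387,262,-4.5)):
    d=(ray(p,u,v,t[2]+h)-t)[:2];print('x,y in tool',d@[math.cos(a),math.sin(a)],d@[math.sin(a),-math.cos(a)])
S=np.array([528.4,-0.5]);X=np.array([math.cos(.197),math.sin(.197)])
for k in (7.5,):
    g=S+k*X;print(g);go(g[0],g[1],75,0.197)
E
```

```text
x,y in tool 16.98458953127884 -28.754614448615055
x,y in tool 16.94994861630251 28.419451493723777
x,y in tool 16.682198733381707 -31.42672563457192
x,y in tool 16.643862277153886 31.143986529423962
[535.75493631   0.96796181]
delta [ 0.1262 -0.0095  0.1644] turn 0.0007 | rows 3.7 0.0 j6 1.07 t 12.3
```

```bash
python3 -m creep '[{"delta_pos":[0.05,-0.004,0.01],"turn":0},{"delta_pos":[0.1,-0.0095,0.03],"turn":0},{"delta_pos":[0.1278,-0.0095,0.07],"turn":0},{"delta_pos":[0.1278,-0.0095,0.12],"turn":0},{"delta_pos":[0.1278,-0.0095,0.164],"turn":0}]' >/dev/null;  python3 -m creep '[{"delta_pos":[0,0,0],"turn":0},{"delta_pos":[0,0,0],"turn":0},{"delta_pos":[0,0,0],"turn":0}]'; python3 -c "
from h import *
go(536.9,1.2,35,0.197)"
```

```text
time_s: 12.97
tool_pos: [538.3, -0.0, 77.2]
eef_rot: [0.995, 0.098, 0.001, 0.0]
contact_force: [0.5, 0.0, 0.1]
opening: 0.62
gripper_force: 30.0
delta [-0.0015 -0.002   0.0562] turn -0.0008 | rows 1.0 0.0 j6 1.17 t 12.9667
```

```bash
python3 -m creep '[{"delta_pos":[-0.001,-0.001,0.02],"turn":0},{"delta_pos":[-0.001,-0.001,0.04],"turn":0},{"delta_pos":[-0.001,-0.001,0.051],"turn":0},{"delta_pos":[-0.001,-0.001,0.0555],"turn":0},{"delta_pos":[-0.001,-0.001,0.0555],"turn":0}]';  python3 -m creep '[{"delta_pos":[0,0,0],"turn":0},{"delta_pos":[0,0,0],"turn":0},{"delta_pos":[0,0,0],"turn":0},{"delta_pos":[0,0,0],"turn":0},{"delta_pos":[0,0,0],"turn":0}]' 1 |grep -v eef;  python3 -m creep '[{"delta_pos":[0,0,0],"turn":0},{"delta_pos":[0,0,-0.05],"turn":0},{"delta_pos":[0,0,-0.1],"turn":0},{"delta_pos":[0,0,-0.15],"turn":0},{"delta_pos":[0,0,-0.2],"turn":0}]'|grep pos;python3 -c "
from h import *
go(420,-23,230)"
```

```text
time_s: 13.38
tool_pos: [537.2, 1.4, 35.0]
eef_rot: [0.995, 0.098, 0.001, 0.0]
contact_force: [0.0, -0.1, -0.9]
opening: 0.625
gripper_force: 30.0
time_s: 13.8
tool_pos: [537.0, 1.7, 34.5]
contact_force: [0.3, -0.5, -0.2]
opening: 0.926
gripper_force: 0.0
tool_pos: [536.2, 1.9, 185.6]
delta [-0.1584  0.0022 -0.0592] turn 0 | rows 3.0 0.0 j6 1.17 t 14.2167
```

```bash
python3 -m creep '[{"delta_pos":[-0.05,0,-0.02],"turn":0},{"delta_pos":[-0.1,0,-0.04],"turn":0},{"delta_pos":[-0.15,0.002,-0.06],"turn":0},{"delta_pos":[-0.158,0.002,-0.06],"turn":0},{"delta_pos":[-0.158,0.002,-0.06],"turn":0}]'|grep pos;  python3 - <<'E'
from h import *
p,im=snap('wrist','w8');u,v=proj(p,(528.4,-.5,45));f=proj(p,(500,-6,45))
for z in(38,42,46):part(p,im,u,v,z,(10,28),80,f,26)
go(420,-305,240)
E
```

```text
tool_pos: [419.6, -23.2, 230.3]
origin [5.294e+02 3.000e-01] heading 0.195 len 54.6 wid 59.3
origin [5.288e+02 1.000e-01] heading 0.195 len 54.0 wid 58.7
origin [528.1  -0. ] heading 0.195 len 53.4 wid 58.0
delta [-0.0742  0.3685 -0.0137] turn 0 | rows 6.8 0.0 j6 1.05 t 14.6833
```

```bash
for i in 1 2; do python3 -m creep '[{"delta_pos":[-0.003,0.037,0],"turn":0},{"delta_pos":[-0.006,0.074,0],"turn":0},{"delta_pos":[-0.009,0.11,0],"turn":0},{"delta_pos":[-0.012,0.147,0],"turn":0},{"delta_pos":[-0.015,0.184,0],"turn":0}]'|grep pos; done; python3 -c "
from h import *
go(498.6,-296.5,120,.195)"
```

```text
tool_pos: [438.0, -161.8, 228.0]
tool_pos: [453.9, -299.6, 227.4]
delta [0.0592 0.0077 0.1432] turn 0.0015 | rows 2.8 0.0 j6 0.58 t 15.5167
```

```bash
python3 -m creep '[{"delta_pos":[0.03,0.004,0.04],"turn":0},{"delta_pos":[0.0592,0.0077,0.09],"turn":0},{"delta_pos":[0.0592,0.0077,0.14],"turn":0},{"delta_pos":[0.0592,0.0077,0.14],"turn":0},{"delta_pos":[0.0592,0.0077,0.14],"turn":0}]' >/dev/null;  python3 -m creep '[{"delta_pos":[0,0,0],"turn":0},{"delta_pos":[0,0,0],"turn":0}]'|grep pos; python3 - <<'E'
from h import *
p,im=snap('wrist','w9');u,v=proj(p,(490.8,-298.1,6));f=proj(p,(465,-303,6))
for z in (3,6):lo,la=part(p,im,u,v,z,(98,120),110,f,22,100)
g=lo+8*np.array([math.cos(la),math.sin(la)]);print(g);go(g[0],g[1],2,la)
E
```

```text
tool_pos: [498.8, -296.1, 126.4]
origin [ 490.6 -299.4] heading 0.213 len 48.2 wid 55.6
origin [ 491.2 -299.2] heading 0.213 len 47.7 wid 55.0
[ 498.99635649 -297.53355279]
delta [0.     0.002  0.1663] turn -0.01 | rows 3.0 0.1 j6 0.65 t 16.15
```

```bash
python3 -m creep '[{"delta_pos":[0,0.0015,0.05],"turn":-0.007},{"delta_pos":[0,0.0015,0.1],"turn":-0.007},{"delta_pos":[0,0.0015,0.14],"turn":-0.007},{"delta_pos":[0,0.0015,0.158],"turn":-0.007},{"delta_pos":[0,0.0015,0.1655],"turn":-0.007}]' >/dev/null; for i in 1 2; do python3 -m creep '[{"delta_pos":[0,0,0],"turn":0},{"delta_pos":[0,0,0],"turn":0},{"delta_pos":[0,0,0],"turn":0},{"delta_pos":[0,0,0],"turn":0},{"delta_pos":[0,0,0],"turn":0}]' -1; done;  python3 -m creep '[{"delta_pos":[0,0,-0.02],"turn":0},{"delta_pos":[0,0,-0.06],"turn":0},{"delta_pos":[0,0,-0.1],"turn":0},{"delta_pos":[0,0,-0.15],"turn":0},{"delta_pos":[0,0,-0.2],"turn":0}]'; python3 -c "
from h import *
go(440,-22,215,0.196)"
```

```text
time_s: 16.98
tool_pos: [498.2, -296.6, 1.0]
eef_rot: [0.995, 0.104, 0.001, 0.001]
contact_force: [0.1, -0.1, 0.3]
opening: 0.689
gripper_force: 0.0
time_s: 17.4
tool_pos: [498.0, -296.4, 0.5]
eef_rot: [0.995, 0.104, 0.0, 0.0]
contact_force: [-1.0, -0.1, 6.4]
opening: 0.597
gripper_force: 30.0
time_s: 17.82
tool_pos: [496.9, -295.3, 150.4]
eef_rot: [0.995, 0.104, -0.001, -0.001]
contact_force: [0.2, -0.3, -0.4]
opening: 0.6
gripper_force: 30.0
delta [ 0.0011 -0.3722 -0.0861] turn 0.0077 | rows 6.9 0.1 j6 0.63 t 17.8167
```

```bash
for i in 1 2; do python3 -m creep '[{"delta_pos":[0,-0.037,-0.008],"turn":0},{"delta_pos":[0,-0.074,-0.016],"turn":0},{"delta_pos":[0,-0.11,-0.024],"turn":0},{"delta_pos":[0,-0.148,-0.034],"turn":0},{"delta_pos":[0,-0.186,-0.043],"turn":0.004}]'|grep pos; done; python3 -m creep '[{"delta_pos":[0,0,0],"turn":0},{"delta_pos":[0,0,0],"turn":0}]'|grep pos; python3 - <<'E'
from h import *
p,im=snap('wrist','w10');t,a,s=pose()
hsv=cv2.cvtColor(im,cv2.COLOR_RGB2HSV);k=np.zeros(hsv.shape[:2],np.uint8);u,v=proj(p,(*t[:2],t[2]+5));cv2.circle(k,(int(u),int(v)),110,1,-1)
m=(hsv[...,0]>=98)&(hsv[...,0]<=120)&(hsv[...,1]>100)&(k>0)
ys,xs=np.where(m);print('blue',xs.min(),xs.max(),ys.min(),ys.max())
for U in(xs.min()+6,xs.max()-6):
    V=ys[xs==U].min()
    for h in(-0.8,7.2):
        d=(ray(p,U,V,t[2]+h)-t)[:2];print(U,V,h,'tool',d@[math.cos(a),math.sin(a)],d@[math.sin(a),-math.cos(a)])
u,v=proj(p,(528.4,0,45));f=proj(p,(500,-6,45));part(p,im,u,v,42,(10,28),80,f,26)
go(536.5,1.6,100,0.196)
E
```

```text
tool_pos: [468.1, -158.2, 182.1]
tool_pos: [440.1, -21.6, 214.4]
tool_pos: [440.7, -21.8, 214.7]
blue 226 408 271 363
232 351 -0.8 tool -26.845072675599155 -41.91891093063537
232 351 7.2 tool -21.938266162827848 -39.98109439653189
402 339 -0.8 tool -20.43782076753891 38.45155006540839
402 339 7.2 tool -15.838794137232254 36.5286769631526
origin [5.283e+02 4.000e-01] heading 0.198 len 54.1 wid 59.2
delta [ 0.1314 -0.0069  0.1525] turn 0.0008 | rows 3.6 0.0 j6 1.07 t 18.8667
```

View pics/w10.png

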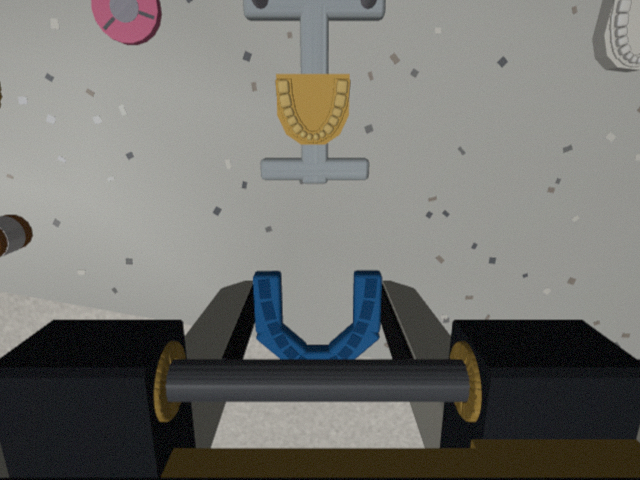

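The bite record is held square. Its leg ends are at row 271 (columns 254–382), and the lower cast sits square on the plate at (313,108).

```bash
python3 - <<'E'
from h import *
p=cam('wrist');t,a,s=pose()
for u,v,h in((256,271,-.8),(380,271,-.8),(256,276,7.2),(380,276,7.2)):
    d=(ray(p,u,v,t[2]+h)-t)[:2];print(d@[math.cos(a),math.sin(a)],d@[math.sin(a),-math.cos(a)])
E
```

```text
13.705848563379982 -27.835537948384765
13.658591483657325 27.530341712504875
14.407600005347216 -26.61825490751299
14.36206436657849 26.275310599646602
```

```bash
python3 -m creep '[{"delta_pos":[0.05,-0.004,0.01],"turn":0},{"delta_pos":[0.1,-0.007,0.03],"turn":0},{"delta_pos":[0.131,-0.007,0.07],"turn":0},{"delta_pos":[0.131,-0.007,0.12],"turn":0},{"delta_pos":[0.131,-0.007,0.15],"turn":0}]' >/dev/null;  python3 -m creep '[{"delta_pos":[0,0,0],"turn":0},{"delta_pos":[0,0,0],"turn":0},{"delta_pos":[0,0,0],"turn":0}]'|grep pos; python3 -c "
from h import *
for i in range(1):go(536.3,1.6,55.5,0.197)"
```

```text
tool_pos: [537.2, 0.2, 102.9]
delta [-0.0008 -0.002   0.0633] turn -0.0016 | rows 1.1 0.0 j6 1.17 t 19.5333
```

```bash
python3 -m creep '[{"delta_pos":[-0.0005,-0.001,0.02],"turn":0},{"delta_pos":[-0.0005,-0.001,0.045],"turn":0},{"delta_pos":[-0.0005,-0.001,0.057],"turn":0},{"delta_pos":[-0.0005,-0.001,0.063],"turn":0},{"delta_pos":[-0.0005,-0.001,0.063],"turn":0}]'; python3 -m creep '[{"delta_pos":[0,0,0],"turn":0}]'|grep -v eef; python3 -c "
from h import *
for i in range(1):go(536.3,1.6,55.3,0.197)"
```

```text
time_s: 19.95
tool_pos: [535.9, 1.7, 55.1]
eef_rot: [0.995, 0.097, 0.0, 0.0]
contact_force: [-0.7, -0.8, 0.0]
opening: 0.597
gripper_force: 30.0
time_s: 20.03
tool_pos: [536.5, 1.7, 55.8]
contact_force: [-0.5, 0.6, -0.7]
opening: 0.596
gripper_force: 30.0
delta [-0.0003  0.0001  0.0006] turn -0.001 | rows 0.0 0.0 j6 1.17 t 20.0333
```

Good, release, rise and back off to check.

```bash
python3 -m creep '[{"delta_pos":[0,0,0.0005],"turn":0},{"delta_pos":[0,0,0.0005],"turn":0},{"delta_pos":[0,0,0.0005],"turn":0},{"delta_pos":[0,0,0.0005],"turn":0},{"delta_pos":[0,0,0.0005],"turn":0}]' 1 |grep -v eef;  python3 -m creep '[{"delta_pos":[0,0,0],"turn":0},{"delta_pos":[0,0,-0.05],"turn":0},{"delta_pos":[0,0,-0.1],"turn":0},{"delta_pos":[0,0,-0.15],"turn":0},{"delta_pos":[0,0,-0.2],"turn":0}]'|grep pos; python3 -m creep '[{"delta_pos":[-0.05,0,-0.01],"turn":0},{"delta_pos":[-0.1,0,-0.02],"turn":0},{"delta_pos":[-0.15,0.002,-0.03],"turn":0},{"delta_pos":[-0.158,0.002,-0.03],"turn":0},{"delta_pos":[-0.158,0.002,-0.03],"turn":0}]'|grep pos;  python3 - <<'E'
from h import *
p,im=snap('wrist','w11');u,v=proj(p,(528.4,0,58));f=proj(p,(500,-6,58))
for z in(56,60):part(p,im,u,v,z,(98,120),80,f,22,100)
part(p,im,u,v,40,(10,120),80,f,26,100)
go(440,260,240)
E
```

```text
time_s: 20.45
tool_pos: [535.9, 2.0, 54.6]
contact_force: [-0.9, 0.9, -0.6]
opening: 0.906
gripper_force: 0.0
tool_pos: [535.2, 2.1, 205.9]
tool_pos: [418.3, -22.6, 227.6]
origin [529.    0.7] heading 0.194 len 46.7 wid 55.8
origin [528.3   0.6] heading 0.194 len 46.2 wid 55.2
origin [528.6   0.7] heading 0.194 len 54.6 wid 58.5
delta [ 0.0993 -0.3645 -0.0168] turn 0 | rows 6.8 0.0 j6 1.06 t 21.3333
```

```bash
for i in 1 2; do python3 -m creep '[{"delta_pos":[0.01,-0.04,0],"turn":0},{"delta_pos":[0.02,-0.08,0],"turn":0},{"delta_pos":[0.03,-0.12,0],"turn":0},{"delta_pos":[0.04,-0.16,0],"turn":0},{"delta_pos":[0.053,-0.199,0],"turn":0}]'|grep pos; done; python3 -m creep '[{"delta_pos":[0,0,0],"turn":0},{"delta_pos":[0,0,0],"turn":0}]'|grep pos; python3 - <<'E'
from h import *
p,im=snap('wrist','w12');u,v=proj(p,(482,302,15));f=proj(p,(452,292,20))
for z in(10,16,22):o,h=part(p,im,u,v,z,(10,28),80,f,26)
g=o+8*np.array([math.cos(h),math.sin(h)]);go(g[0],g[1],130,h);print(u,v)
E
```

```text
tool_pos: [430.6, 133.7, 226.3]
tool_pos: [440.2, 288.6, 225.9]
tool_pos: [440.2, 287.7, 225.5]
origin [480.  302.3] heading 0.353 len 57.9 wid 59.9
origin [480.1 302.2] heading 0.353 len 56.9 wid 59.0
origin [480.3 302.1] heading 0.353 len 56.0 wid 58.0
delta [ 0.0673 -0.0115  0.1276] turn -0.099 | rows 2.6 1.2 j6 1.74 t 22.3833
311.5826710421361 162.12756573378027
```

View pics/w12.png

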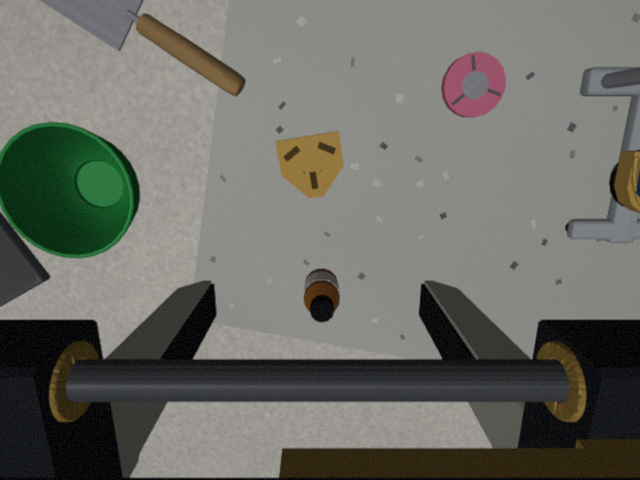

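The upper cast is at (311,163), with its flat back up from (276,141) to (340,131) and its point at (316,197). The bottle at (321,295) stays well clear.

```bash
python3 -m creep '[{"delta_pos":[0.03,-0.006,0.03],"turn":-0.03},{"delta_pos":[0.0673,-0.0115,0.07],"turn":-0.07},{"delta_pos":[0.0673,-0.0115,0.11],"turn":-0.099},{"delta_pos":[0.0673,-0.0115,0.1276],"turn":-0.099},{"delta_pos":[0.0673,-0.0115,0.1276],"turn":-0.099}]' >/dev/null;  python3 -m creep '[{"delta_pos":[0,0,0],"turn":0},{"delta_pos":[0,0,0],"turn":0}]'|grep pos; python3 - <<'E'
from h import *
p,im=snap('wrist','w13');u,v=proj(p,(480.3,302,20));f=proj(p,(452,292,20))
o,h=part(p,im,u,v,23,(10,28),110,f,26)
g=o+8*np.array([math.cos(h),math.sin(h)]);go(g[0],g[1],8,h)
E
```

```text
tool_pos: [488.6, 303.6, 132.4]
origin [482.7 303. ] heading 0.349 len 58.4 wid 58.1
delta [ 0.0026 -0.0017  0.1665] turn 0.0007 | rows 3.0 0.0 j6 1.58 t 23.0167
```

```bash
python3 -m creep '[{"delta_pos":[0.001,-0.001,0.05],"turn":0},{"delta_pos":[0.001,-0.001,0.1],"turn":0},{"delta_pos":[0.001,-0.001,0.14],"turn":0},{"delta_pos":[0.001,-0.001,0.16],"turn":0},{"delta_pos":[0.001,-0.001,0.165],"turn":0}]' >/dev/null; for i in 1 2; do python3 -m creep '[{"delta_pos":[0,0,0],"turn":0},{"delta_pos":[0,0,0],"turn":0},{"delta_pos":[0,0,0],"turn":0},{"delta_pos":[0,0,0],"turn":0},{"delta_pos":[0,0,0],"turn":0}]' -1; done;  python3 -m creep '[{"delta_pos":[0,0,-0.02],"turn":0},{"delta_pos":[0,0,-0.06],"turn":0},{"delta_pos":[0,0,-0.1],"turn":0},{"delta_pos":[0,0,-0.15],"turn":0},{"delta_pos":[0,0,-0.2],"turn":0}]'; python3 -c "
from h import *
go(435,-20,225,0.196)"
```

```text
time_s: 23.85
tool_pos: [489.0, 305.4, 8.9]
eef_rot: [0.985, 0.175, 0.001, -0.0]
contact_force: [0.1, -0.3, -0.7]
opening: 0.695
gripper_force: 0.0
time_s: 24.27
tool_pos: [488.7, 305.2, 8.3]
eef_rot: [0.985, 0.175, 0.001, -0.0]
contact_force: [-0.9, 0.4, 6.4]
opening: 0.62
gripper_force: 30.0
time_s: 24.68
tool_pos: [487.0, 304.6, 158.0]
eef_rot: [0.985, 0.175, -0.001, 0.0]
contact_force: [0.9, 0.9, -1.3]
opening: 0.623
gripper_force: 30.0
delta [-0.2139  0.3826 -0.0894] turn 0.0987 | rows 8.0 1.2 j6 1.58 t 24.6833
```

```bash
python3 -m creep '[{"delta_pos":[-0.02,0.04,-0.01],"turn":0.02},{"delta_pos":[-0.04,0.08,-0.02],"turn":0.05},{"delta_pos":[-0.06,0.12,-0.03],"turn":0.08},{"delta_pos":[-0.085,0.155,-0.04],"turn":0.0987},{"delta_pos":[-0.107,0.191,-0.045],"turn":0.0987}]'|grep pos;python3 -c "
from h import *
go(435,-20,225,0.196)"
```

```text
tool_pos: [461.2, 141.6, 191.7]
delta [-0.076   0.2047 -0.0444] turn -0.0008 | rows 4.0 0.0 j6 1.44 t 25.1
```

```bash
python3 -m creep '[{"delta_pos":[-0.015,0.04,-0.01],"turn":0},{"delta_pos":[-0.03,0.09,-0.02],"turn":0},{"delta_pos":[-0.05,0.14,-0.03],"turn":0},{"delta_pos":[-0.07,0.18,-0.044],"turn":0},{"delta_pos":[-0.076,0.2047,-0.044],"turn":0}]'|grep pos;python3 -m creep '[{"delta_pos":[0,0,0],"turn":0},{"delta_pos":[0,0,0],"turn":0}]'|grep pos; python3 - <<'E'
from h import *
p,im=snap('wrist','w14');t,a,s=pose()
hsv=cv2.cvtColor(im,cv2.COLOR_RGB2HSV);m=(hsv[...,0]>=10)&(hsv[...,0]<=28)&(hsv[...,1]>80);m[:,:200]=0;m[:,440:]=0;m[:200]=0;m[355:]=0
for c in (280,300,318,336,356):
    y=np.where(m[:,c])[0];V=y.min();g=hsv[V-2:V+30,c,2];print(c,V,g.tolist() if c in(300,336) else '')
    for h in(7.7,15.7):
        d=(ray(p,c,V,t[2]+h)-t)[:2];print(h,d@[math.cos(a),math.sin(a)])
u,v=proj(p,(528.4,.3,58));f=proj(p,(500,-6,58));part(p,im,u,v,58,(98,120),80,f,22,100)
cv2.imwrite('pics/w14c.png',im[20:380,180:460,::-1]);go(536.5,1.8,110,0.196)
E
```

```text
tool_pos: [435.2, -21.7, 225.6]
tool_pos: [435.6, -19.4, 224.0]
280 265 
7.7 19.37661122701693
15.7 22.210094366372942
300 265 [137, 102, 63, 57, 63, 62, 62, 64, 66, 61, 67, 63, 59, 82, 134, 159, 155, 157, 162, 157, 157, 158, 158, 159, 157, 160, 157, 158, 159, 155, 156, 158]
7.7 19.359005701103136
15.7 22.19338099568165
318 265 
7.7 19.3431617740115
15.7 22.17833995527273
336 265 [140, 99, 66, 62, 64, 62, 65, 64, 64, 69, 59, 66, 67, 79, 133, 160, 161, 159, 159, 158, 158, 158, 157, 160, 160, 159, 160, 160, 159, 157, 160, 158]
7.7 19.32731883798937
15.7 22.16329985571115
356 265 
7.7 19.30971673799491
15.7 22.146589737331624
origin [5.288e+02 5.000e-01] heading 0.208 len 47.2 wid 55.5
delta [ 0.1372 -0.0005  0.1517] turn -0.0009 | rows 3.7 0.0 j6 1.08 t 25.7333
```

View pics/w14c.png

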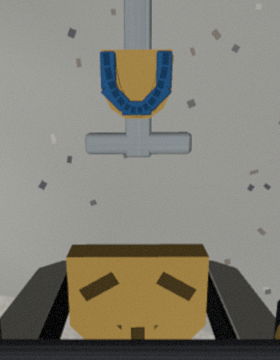

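The upper cast is held square, its back top edge 277 rows down, and the bite sits square on the lower teeth (crop (136,83)).

```bash
python3 -m creep '[{"delta_pos":[0.05,0,0.01],"turn":0},{"delta_pos":[0.1,0,0.03],"turn":0},{"delta_pos":[0.1385,-0.0005,0.07],"turn":0},{"delta_pos":[0.1385,-0.0005,0.12],"turn":0},{"delta_pos":[0.1385,-0.0005,0.15],"turn":0}]' >/dev/null;  python3 -m creep '[{"delta_pos":[0,0,0],"turn":0},{"delta_pos":[0,0,0],"turn":0},{"delta_pos":[0,0,0],"turn":0},{"delta_pos":[0,0,0],"turn":0}]'|grep pos; python3 -c "
from h import *
go(537.4,2,71,0.197)"
```

```text
tool_pos: [539.2, 2.1, 113.8]
delta [-0.0023 -0.0004  0.0571] turn -0.0002 | rows 1.0 0.0 j6 1.17 t 26.4833
```

```bash
python3 -m creep '[{"delta_pos":[-0.0015,0,0.02],"turn":0},{"delta_pos":[-0.0015,0,0.04],"turn":0},{"delta_pos":[-0.0015,0,0.051],"turn":0},{"delta_pos":[-0.0015,0,0.0565],"turn":0},{"delta_pos":[-0.0015,0,0.0565],"turn":0}]'; python3 -m creep '[{"delta_pos":[0,0,0],"turn":0},{"delta_pos":[0,0,0],"turn":0}]'|grep -v eef; python3 -c "
from h import *
for i in range(1):go(537.4,2,70.8,0.197)"
```

```text
time_s: 26.9
tool_pos: [537.4, 1.4, 70.6]
eef_rot: [0.995, 0.098, 0.001, 0.0]
contact_force: [1.0, -0.6, -1.3]
opening: 0.618
gripper_force: 30.0
time_s: 27.07
tool_pos: [537.5, 1.4, 70.3]
contact_force: [-0.0, -0.0, 1.9]
opening: 0.617
gripper_force: 30.0
delta [ 0.0001 -0.0008 -0.0007] turn -0.0007 | rows 0.0 0.0 j6 1.17 t 27.0667
```

```bash
python3 -m creep '[{"delta_pos":[0,0,0],"turn":0},{"delta_pos":[0,0,0],"turn":0},{"delta_pos":[0,0,0],"turn":0},{"delta_pos":[0,0,0],"turn":0},{"delta_pos":[0,0,0],"turn":0}]' 1 |grep -v eef;  python3 -m creep '[{"delta_pos":[0,0,0],"turn":0},{"delta_pos":[0,0,-0.05],"turn":0},{"delta_pos":[0,0,-0.1],"turn":0},{"delta_pos":[0,0,-0.15],"turn":0},{"delta_pos":[0,0,-0.2],"turn":0}]'|grep pos; python3 -m creep '[{"delta_pos":[-0.05,0,-0.01],"turn":0},{"delta_pos":[-0.1,0,-0.02],"turn":0},{"delta_pos":[-0.15,0.002,-0.03],"turn":0},{"delta_pos":[-0.158,0.002,-0.03],"turn":0},{"delta_pos":[-0.158,0.002,-0.03],"turn":0}]'|grep pos;  python3 - <<'E'
from h import *
p,im=snap('wrist','w15');u,v=proj(p,(528.4,0,80));f=proj(p,(500,-6,80))
for z in(80,86):part(p,im,u,v,z,(10,28),80,f,26)
p,im=snap('scene','s15');P=proj(p,(612,16,150));x,y=int(P[0]),int(P[1]);print(x,y)
a=im[max(y-120,0):y+120,x-150:x+150];cv2.imwrite('pics/s15c.png',cv2.resize(a,None,fx=2.2,fy=2.2)[:,:,::-1])
E
```

```text
time_s: 27.48
tool_pos: [536.7, 1.6, 69.3]
contact_force: [-0.6, 0.7, -0.1]
opening: 0.933
gripper_force: 0.0
tool_pos: [536.2, 1.6, 220.7]
tool_pos: [419.2, -23.2, 242.6]
origin [5.293e+02 2.000e-01] heading 0.194 len 56.4 wid 58.9
origin [ 5.281e+02 -1.000e-01] heading 0.194 len 55.3 wid 57.8
362 239
```

View pics/s15c.png

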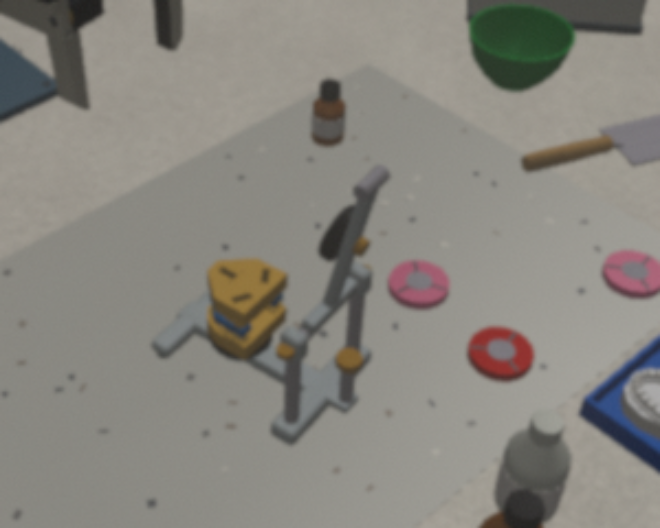

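The stack looks right. The bar is at crop (372,181), which is scene pixel (381,201). In the top view it was at (303,172). From these I solve for the arm angle.

```bash
python3 - <<'E'
from h import *
a=.197;S=np.array([528.5,0,0]);X=np.array([math.cos(a),math.sin(a),0])
ps,pt=cam('scene'),cam('top')
for th in np.arange(1.7,2.11,.05):
    B=S+X*(85-145*math.cos(th))+np.array([0,0,104+145*math.sin(th)])
    print(round(th,2),B.round(0),np.round(proj(ps,B),1),np.round(proj(pt,B),1))
im=cv2.imread('pics/t4.png');cv2.imwrite('pics/t4c.png',cv2.resize(im[150:280,260:380],None,fx=4,fy=4,interpolation=cv2.INTER_CUBIC))
im=cv2.imread('pics/s15.png');cv2.imwrite('pics/s15d.png',cv2.resize(im[170:290,340:420],None,fx=5,fy=5,interpolation=cv2.INTER_CUBIC))
E
```

```text
1.7 [630.  20. 248.] [376.2 197.1] [303.6 177.3]
1.75 [637.  22. 247.] [380.2 199.5] [302.8 173.6]
1.8 [644.  23. 245.] [384.2 202.1] [301.9 170.1]
1.85 [651.  24. 243.] [388.1 204.9] [301.1 166.6]
1.9 [658.  26. 241.] [392.  207.8] [300.3 163.2]
1.95 [664.  27. 239.] [395.8 211. ] [299.5 159.9]
2.0 [671.  28. 236.] [399.5 214.2] [298.8 156.8]
2.05 [677.  30. 233.] [403.1 217.6] [298.  153.8]
2.1 [684.  31. 229.] [406.7 221.2] [297.3 150.9]
```

View pics/s15d.png

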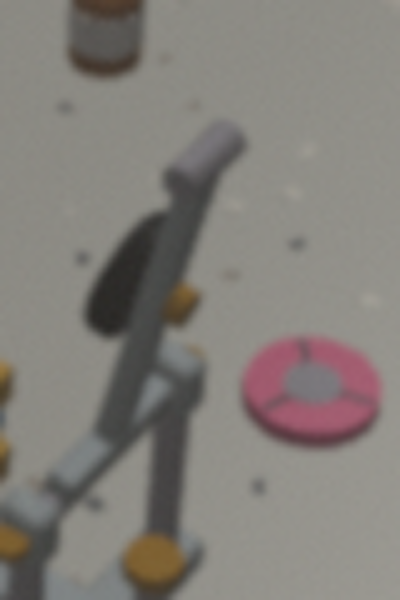

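View pics/t4c.png

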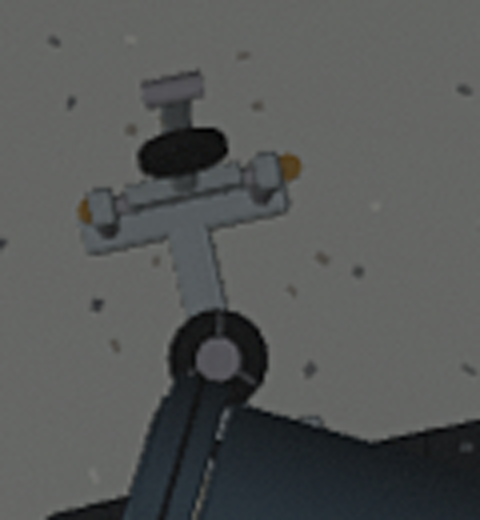

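Both views give an arm angle of about 1.77 rad, which puts the bar at (640,22,246). I move above it.

```bash
python3 -m creep '[{"delta_pos":[0,0,-0.05],"turn":0},{"delta_pos":[0,0,-0.1],"turn":0},{"delta_pos":[0.03,0,-0.1],"turn":0},{"delta_pos":[0.06,0,-0.1],"turn":0},{"delta_pos":[0.06,0,-0.1],"turn":0}]'|grep pos; python3 - <<'E'
from h import *
p,im=snap('wrist','w16');print(proj(p,(640,22,246)),proj(p,(528.5,0,86)))
go(640,22,300,.197)
E
```

```text
tool_pos: [469.2, -13.8, 316.3]
(np.float64(314.59293535664034), np.float64(-75.675960334812)) (np.float64(315.72482001572325), np.float64(143.43061947390333))
delta [ 0.2354 -0.0016  0.0209] turn 0.0003 | rows 4.3 0.0 j6 1.1 t 28.8833
```

View pics/w16.png

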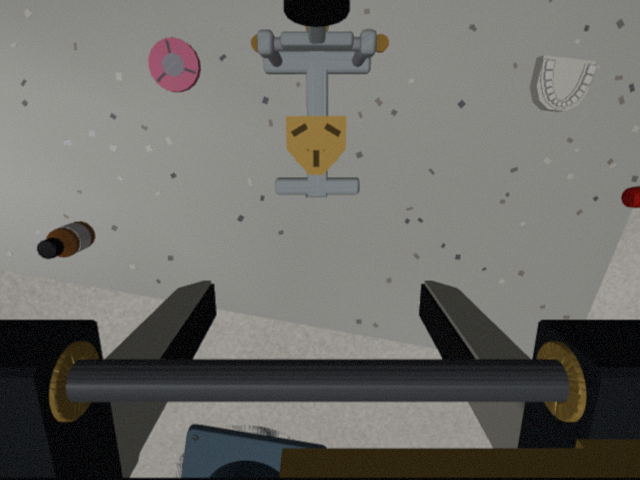

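The stack is square at (316,143) and the arm's black plate is at the top edge (317,5). I go closer and measure the bar numerically.

```bash
python3 -m creep '[{"delta_pos":[0.05,0,0.005],"turn":0},{"delta_pos":[0.1,0,0.01],"turn":0},{"delta_pos":[0.15,0,0.02],"turn":0},{"delta_pos":[0.185,-0.001,0.02],"turn":0},{"delta_pos":[0.185,-0.001,0.02],"turn":0}]'|grep pos;python3 -m creep '[{"delta_pos":[0,0,0],"turn":0},{"delta_pos":[0,0,0],"turn":0}]'|grep pos; python3 - <<'E'
from h import *
p,im=snap('wrist','w17');u,v=proj(p,(640,22,246));print(u,v)
ed=[proj(p,np.array([640,22,246])+s*14*np.array([-math.sin(.197),math.cos(.197),0])) for s in(-1,1)];print(ed)
hsv=cv2.cvtColor(im,cv2.COLOR_RGB2HSV);v=int(v)
for r in(v-30,v-20,v-10,v,v+10,v+20,v+30):print(r,[tuple(int(q) for q in hsv[r,c]) for c in range(int(u)-70,int(u)+71,10)])
E
```

```text
tool_pos: [604.0, 14.5, 298.0]
tool_pos: [600.1, 13.6, 300.8]
317.3567096765519 191.48992272991353
[(np.float64(342.40563880175887), np.float64(191.4619139490008)), (np.float64(292.3108084644495), np.float64(191.51792812512642))]
161 [(45, 10, 148), (50, 5, 145), (20, 5, 146), (45, 7, 147), (40, 11, 144), (30, 9, 144), (42, 9, 146), (19, 171, 121), (34, 16, 110), (30, 4, 140), (50, 10, 147), (47, 12, 143), (42, 9, 141), (20, 10, 146), (20, 5, 140)]
171 [(30, 7, 146), (40, 10, 147), (40, 10, 146), (48, 9, 143), (30, 7, 143), (40, 11, 144), (10, 11, 137), (19, 171, 121), (19, 151, 123), (15, 7, 144), (25, 11, 143), (36, 9, 139), (30, 5, 142), (38, 7, 144), (30, 7, 143)]
181 [(30, 7, 148), (30, 9, 143), (90, 8, 124), (128, 19, 55), (106, 21, 133), (120, 10, 73), (128, 14, 75), (128, 15, 69), (150, 4, 67), (156, 19, 67), (93, 18, 131), (120, 8, 61), (101, 17, 119), (30, 5, 142), (40, 5, 142)]
191 [(34, 12, 147), (42, 9, 148), (96, 12, 110), (90, 5, 48), (90, 15, 100), (137, 14, 125), (120, 12, 126), (135, 12, 125), (130, 13, 122), (126, 11, 118), (98, 23, 90), (110, 12, 66), (90, 9, 112), (18, 145, 93), (38, 7, 141)]
201 [(42, 9, 149), (19, 143, 121), (94, 14, 132), (100, 10, 78), (98, 16, 129), (113, 10, 100), (143, 10, 100), (140, 7, 103), (117, 22, 104), (108, 12, 109), (100, 8, 101), (125, 13, 116), (96, 18, 138), (18, 167, 119), (50, 5, 140)]
211 [(34, 14, 147), (15, 7, 149), (23, 7, 141), (36, 9, 147), (35, 12, 129), (60, 28, 9), (113, 28, 37), (150, 13, 20), (170, 48, 16), (38, 136, 15), (146, 255, 7), (23, 7, 141), (19, 14, 147), (40, 11, 142), (20, 11, 143)]
221 [(38, 7, 148), (24, 9, 145), (30, 5, 147), (38, 7, 145), (30, 4, 142), (24, 9, 142), (38, 8, 136), (102, 19, 131), (94, 18, 100), (15, 7, 140), (17, 13, 142), (38, 7, 142), (40, 5, 140), (20, 12, 133), (20, 11, 140)]
```

```bash
python3 - <<'E'
from h import *
p=cam('wrist');im=cv2.cvtColor(cv2.imread('pics/w17.png'),cv2.COLOR_BGR2RGB);b=cv2.GaussianBlur(im,(3,3),0).astype(int)
m=((b[...,0]-b[...,1]>=0)&(b[...,2]-b[...,1]>2)&(b[...,1]>50)).astype(np.uint8);m[:170]=0;m[212:]=0;m[:,:270]=0;m[:,365:]=0
m=cv2.morphologyEx(m,cv2.MORPH_OPEN,np.ones((3,3)))
c=max(comps(m,100,9999),key=lambda c:c[2]);ys,xs=np.where(c[3]);print(c[1],c[2],xs.min(),xs.max(),ys.min(),ys.max())
for z in(246,252):print(ray(p,*c[1],z))
print([ (r,int(np.median(b[r,300:335].sum(1)))) for r in range(172,214,2)])
go(640,22,236,.197)
E
```

```text
[318.26886792 191.63207547] 1060 294 343 181 202
[639.78218409  21.31010107 246.        ]
[640.71128256  21.50838292 252.        ]
[(172, 260), (174, 257), (176, 330), (178, 259), (180, 201), (182, 228), (184, 266), (186, 301), (188, 333), (190, 358), (192, 361), (194, 356), (196, 359), (198, 349), (200, 320), (202, 208), (204, 76), (206, 66), (208, 62), (210, 58), (212, 64)]
delta [ 0.0547 -0.0007  0.0873] turn -0.0005 | rows 1.9 0.0 j6 1.21 t 29.5167
```

```bash
python3 -m creep '[{"delta_pos":[0.03,0,0],"turn":0},{"delta_pos":[0.0545,0,0],"turn":0},{"delta_pos":[0.0545,0,0.04],"turn":0},{"delta_pos":[0.0545,0,0.075],"turn":0},{"delta_pos":[0.0545,0,0.086],"turn":0}]'|grep pos;python3 -m creep '[{"delta_pos":[0,0,0],"turn":0},{"delta_pos":[0,0,0],"turn":0},{"delta_pos":[0,0,0],"turn":0}]'; python3 -c "
from h import *
go(640,21.4,236,.197)"
```

```text
tool_pos: [638.2, 21.5, 233.9]
time_s: 30.18
tool_pos: [641.4, 21.2, 239.7]
eef_rot: [0.995, 0.098, 0.002, 0.0]
contact_force: [0.2, -0.1, 0.1]
opening: 0.996
gripper_force: 0.0
delta [-0.0018 -0.0006  0.0049] turn -0.0008 | rows 0.1 0.0 j6 1.23 t 30.1833
```

```bash
python3 -m creep '[{"delta_pos":[-0.001,0,0.003],"turn":0},{"delta_pos":[-0.001,0,0.003],"turn":0},{"delta_pos":[-0.001,0,0.003],"turn":0},{"delta_pos":[-0.001,0,0.003],"turn":0},{"delta_pos":[-0.001,0,0.003],"turn":0}]' -1 |grep -v eef; for i in 1 2 ; do python3 -m creep '[{"delta_pos":[0,0,0],"turn":0},{"delta_pos":[0,0,0],"turn":0},{"delta_pos":[0,0,0],"turn":0},{"delta_pos":[0,0,0],"turn":0},{"delta_pos":[0,0,0],"turn":0}]'|grep -v eef; done
python3 - <<'E'
import numpy as np
th=1.77-np.arange(1,19)*0.1; th=np.append(th[th>0],0)
for i,t in enumerate(th): print(i,round(t,2),np.round([(145*(np.cos(1.77)-np.cos(t)))/750,145*(np.sin(1.77)-np.sin(t))/750],4))
E
```

```text
time_s: 30.6
tool_pos: [640.2, 21.4, 235.3]
contact_force: [0.0, -0.1, 0.5]
opening: 0.689
gripper_force: 0.0
time_s: 31.02
tool_pos: [640.1, 21.4, 235.0]
contact_force: [0.9, -0.1, -0.3]
opening: 0.331
gripper_force: 0.0
time_s: 31.43
tool_pos: [640.2, 21.1, 235.0]
contact_force: [1.2, -2.9, -1.1]
opening: 0.299
gripper_force: 30.0
0 1.67 [-0.0191 -0.0029]
1 1.57 [-0.0384 -0.0038]
2 1.47 [-0.0577 -0.0028]
3 1.37 [-0.0768  0.0001]
4 1.27 [-0.0955  0.0049]
5 1.17 [-0.1137  0.0115]
6 1.07 [-0.1311  0.0199]
7 0.97 [-0.1475  0.03  ]
8 0.87 [-0.1629  0.0417]
9 0.77 [-0.1771  0.0549]
10 0.67 [-0.1898  0.0695]
11 0.57 [-0.201   0.0852]
12 0.47 [-0.2106  0.102 ]
13 0.37 [-0.2185  0.1196]
14 0.27 [-0.2246  0.1379]
15 0.17 [-0.2288  0.1568]
16 0.07 [-0.2311  0.176 ]
17 0.0 [-0.2316  0.1895]
```

Bar pinched (27.8 mm against 28 mm). I swing it along the arc.

```bash
python3 -m creep '[{"delta_pos":[-0.0191,0,-0.0029],"turn":0},{"delta_pos":[-0.0384,0,-0.0038],"turn":0},{"delta_pos":[-0.0577,0,-0.0028],"turn":0},{"delta_pos":[-0.0768,0,0.0001],"turn":0},{"delta_pos":[-0.0955,0,0.0049],"turn":0}]'|grep -v eef; python3 -m creep '[{"delta_pos":[-0.0182,0,0.0066],"turn":0},{"delta_pos":[-0.0356,0,0.015],"turn":0},{"delta_pos":[-0.052,0,0.0251],"turn":0},{"delta_pos":[-0.0674,0,0.0368],"turn":0},{"delta_pos":[-0.0816,0,0.05],"turn":0}]'|grep -v eef;python3 -m creep '[{"delta_pos":[0,0,0],"turn":0},{"delta_pos":[0,0,0],"turn":0}]'|grep -v eef
python3 - <<'E'
from h import *
th=.77;X=np.array([math.cos(.197),math.sin(.197)]);b=np.array([528.5,0])+X*(85-145*math.cos(th));print('expected',b,104+145*math.sin(th)-10.7)
E
```

```text
time_s: 31.85
tool_pos: [571.0, 7.1, 232.3]
contact_force: [3.8, -2.2, -1.2]
opening: 0.297
gripper_force: 30.0
time_s: 32.27
tool_pos: [510.0, -5.2, 195.5]
contact_force: [-1.8, -2.8, 6.3]
opening: 0.299
gripper_force: 30.0
time_s: 32.43
tool_pos: [508.5, -5.5, 194.2]
contact_force: [-4.8, -4.9, 4.1]
opening: 0.298
gripper_force: 30.0
expected [509.77232466  -3.73783144] 194.23960960096673
```

Good. Finish the swing, pressing gently onto the stop.

```bash
python3 -m creep '[{"delta_pos":[-0.0127,0,0.0146],"turn":0},{"delta_pos":[-0.0239,0,0.0303],"turn":0},{"delta_pos":[-0.0335,0,0.0471],"turn":0},{"delta_pos":[-0.0414,0,0.0647],"turn":0},{"delta_pos":[-0.0475,0,0.083],"turn":0}]'|grep -v eef; python3 -m creep '[{"delta_pos":[-0.003,0,0.012],"turn":0},{"delta_pos":[-0.005,0,0.024],"turn":0},{"delta_pos":[-0.006,0,0.036],"turn":0},{"delta_pos":[-0.007,0,0.046],"turn":0},{"delta_pos":[-0.007,0,0.0525],"turn":0}]'|grep -v eef;python3 -m creep '[{"delta_pos":[0,0,0],"turn":0},{"delta_pos":[0,0,0],"turn":0}]'|grep -v eef
```

```text
time_s: 32.85
tool_pos: [474.3, -12.4, 132.0]
contact_force: [-2.7, -5.1, 3.8]
opening: 0.296
gripper_force: 30.0
time_s: 33.27
tool_pos: [469.0, -13.4, 91.9]
contact_force: [-3.8, -5.4, 2.9]
opening: 0.3
gripper_force: 30.0
time_s: 33.43
tool_pos: [469.0, -13.4, 91.9]
contact_force: [-2.3, -5.8, -0.9]
opening: 0.297
gripper_force: 30.0
```

```bash
python3 -m creep '[{"delta_pos":[0,0,0.001],"turn":0},{"delta_pos":[0,0,0.002],"turn":0},{"delta_pos":[0,0,0.003],"turn":0},{"delta_pos":[0,0,0.004],"turn":0},{"delta_pos":[0,0,0.004],"turn":0}]'|grep -v eef
```

```text
time_s: 33.85
tool_pos: [469.1, -13.4, 89.9]
contact_force: [-6.1, -5.7, 7.2]
opening: 0.295
gripper_force: 30.0
```

```bash
python3 -m creep '[{"delta_pos":[0,0,0.001],"turn":0},{"delta_pos":[0,0,0.002],"turn":0},{"delta_pos":[0,0,0.003],"turn":0},{"delta_pos":[0,0,0.004],"turn":0},{"delta_pos":[0,0,0.004],"turn":0}]'|grep -v eef; python3 -m creep '[{"delta_pos":[0,0,-0.004],"turn":0},{"delta_pos":[0,0,-0.004],"turn":0},{"delta_pos":[0,0,-0.004],"turn":0}]'|grep -v eef
```

```text
time_s: 34.27
tool_pos: [469.4, -13.4, 89.2]
contact_force: [-12.0, -4.2, 30.0]
opening: 0.298
gripper_force: 30.0
time_s: 34.52
tool_pos: [469.2, -13.4, 89.8]
contact_force: [-2.8, -5.3, 2.9]
opening: 0.294
gripper_force: 30.0
```

The force climbed to 30 N with no further travel, so the arm is on its stop. I release, rise and check.

```bash
for i in 1 2; do python3 -m creep '[{"delta_pos":[0,0,0],"turn":0},{"delta_pos":[0,0,0],"turn":0},{"delta_pos":[0,0,0],"turn":0},{"delta_pos":[0,0,0],"turn":0},{"delta_pos":[0,0,0],"turn":0}]' 1 |grep -v eef; done; for i in 1 2; do python3 -m creep '[{"delta_pos":[0,0,-0.03],"turn":0},{"delta_pos":[0,0,-0.06],"turn":0},{"delta_pos":[0,0,-0.1],"turn":0},{"delta_pos":[0,0,-0.14],"turn":0},{"delta_pos":[0,0,-0.17],"turn":0}]'|grep pos; done
python3 -m creep '[{"delta_pos":[-0.04,0,0],"turn":0},{"delta_pos":[-0.08,0,0],"turn":0},{"delta_pos":[-0.08,0,0],"turn":0},{"delta_pos":[-0.08,0,0],"turn":0}]'|grep -v eef
python3 - <<'E'
from h import *
X=np.array([math.cos(.197),math.sin(.197),0])
for n in('scene','wrist','top'):
    p,im=snap(n,'end_'+n);b=cv2.GaussianBlur(im,(3,3),0).astype(int)
    for th in(0,.05,.1):
        B=np.array([528.5,0,104])+X*(85-145*math.cos(th))+np.array([0,0,145*math.sin(th)]);print(n,th,np.round(proj(p,B),1),end=' ')
    u,v=map(int,proj(p,np.array([468.5+1,-12,104])));r=30
    m=((b[...,0]-b[...,1]>=0)&(b[...,2]-b[...,1]>2)&(b[...,1]>50)).astype(np.uint8);k=np.zeros_like(m);cv2.circle(k,(u,v),r,1,-1)
    print([(c[1].round(1),c[2]) for c in comps(m&k,25,9999)])
    if n=='wrist':
        u,v=proj(p,(528.5,0,80));f=proj(p,(500,-6,80));part(p,im,u,v,84,(10,28),60,f,26)
E
```

```text
time_s: 34.93
tool_pos: [469.8, -12.2, 89.2]
contact_force: [-0.0, -0.1, -0.2]
opening: 0.606
gripper_force: 0.0
time_s: 35.35
tool_pos: [469.8, -12.5, 89.2]
contact_force: [-0.0, 0.5, 0.2]
opening: 0.964
gripper_force: 0.0
tool_pos: [470.2, -12.6, 219.1]
tool_pos: [470.0, -12.5, 346.7]
time_s: 36.52
tool_pos: [410.2, -24.2, 344.7]
contact_force: [-0.6, 0.8, -0.2]
opening: 1.003
gripper_force: 0.0
scene 0 [296.3 224.1] scene 0.05 [296.1 221.2] scene 0.1 [296.2 218.3] []
wrist 0 [316.8 143.8] wrist 0.05 [316.7 143.9] wrist 0.1 [316.7 143.6] [(array([318.2, 143.9]), np.int32(281))]
origin [524.7  17.3] heading 0.19 len 54.6 wid 22.2
top 0 [320.8 265.4] top 0.05 [320.8 265.2] top 0.1 [320.9 264.9] []
```

```bash
python3 - <<'E'
from h import *
X=np.array([math.cos(.197),math.sin(.197),0]);Y=np.array([-X[1],X[0],0])
im=cv2.cvtColor(cv2.imread('pics/end_scene.png'),cv2.COLOR_BGR2RGB);p=cam('scene');b=cv2.cvtColor(im,cv2.COLOR_RGB2GRAY)
for s in(-10,10):
    for th in(0,.05):
        B=np.array([528.5,0,104])+X*(85-145*math.cos(th))+np.array([0,0,145*math.sin(th)])+Y*s;print(s,th,np.round(proj(p,B),1))
    c=int(proj(p,B)[0]);r=int(proj(p,B)[1]);print([(k,int(b[k,c])) for k in range(r-9,r+14)])
p=cam('wrist');im=cv2.cvtColor(cv2.imread('pics/end_wrist.png'),cv2.COLOR_BGR2HSV)
m=((im[...,0]>=10)&(im[...,0]<=28)&(im[...,1]>80)).astype(np.uint8)
for c in comps(m,60,9999):
    w=ray(p,*c[1],86)
    if abs(w[0]-528)<50 and abs(w[1])<50:
        P=outline(p,c[3],86)-[528.5,0];q=P@X[:2];y=P@Y[:2];print('x',q.min().round(1),q.max().round(1),'y',y.min().round(1),y.max().round(1),c[2])
E
```

```text
-10 0 [292.7 227.1]
-10 0.05 [292.6 224.1]
[(215, 132), (216, 132), (217, 131), (218, 133), (219, 131), (220, 131), (221, 129), (222, 125), (223, 120), (224, 114), (225, 112), (226, 107), (227, 99), (228, 89), (229, 76), (230, 72), (231, 81), (232, 103), (233, 124), (234, 130), (235, 131), (236, 131), (237, 130)]
10 0 [299.7 221.2]
10 0.05 [299.6 218.3]
[(209, 131), (210, 133), (211, 131), (212, 132), (213, 130), (214, 131), (215, 131), (216, 133), (217, 131), (218, 128), (219, 120), (220, 113), (221, 109), (222, 106), (223, 106), (224, 117), (225, 121), (226, 120), (227, 117), (228, 107), (229, 92), (230, 80), (231, 79)]
x -28.8 25.5 y 6.6 28.9 681
x -28.9 25.4 y -28.3 -8.1 577
x -3.1 10.0 y -9.2 7.7 187
```

The bar is centred at row 227.5 in the scene view. A closed arm predicts 227.1, and 0.05 rad would be 224. The upper cast is still centred and square under the arm, so I hand in the job.

```bash
python3 -c "
from bench import manip
print(manip.finish_job())"
```

```text
the job is handed in; nothing more can be done
None
```

I handed the job in at about 37 s: the yellow case is stacked centred and square on the seat, the upper arm is closed and let go, and I never went near the white cast or the bottle; the hand-in returned no verdict.

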